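# Index the length stop of a cut-off jig and seat the work for the next cut

## Robot

A 6-joint arm with a two-finger parallel gripper is mounted at the origin on the work surface; the furniture and walls round the work are solid. World frame = base frame: x ahead of the robot, y to its left, z up, the work surface at z = 0. Lengths are in m, angles in rad, forces in N, time in s.
With the tool pointing down it reaches from about 0.4 to 0.825 m from the base axis. Payload 7 kg.
Tool frame: the origin (TCP) lies at the very end of the fingers, on their centre line; the grasp point (between the pads) lies 19 mm behind it; x points along the fingers, y is the direction in which the jaws open and shut, and the axes are right-handed (so a half turn about x gives the same grasp; the last joint's range is limited). The gripper opens to 88 mm and grips with 3 to 60 N. Pads are 19 mm wide; open, the fingers measure 130 mm over their backs; the gripper's body (78 mm by 193 mm) begins 47 mm behind the grasp point.
Start: joints at [1.495, 0.359, 0.012, 0, -1.224, -0.288], TCP at [0.24, 0.631, 0.201] pointing down, gripper open.
Joint ranges: [-3.07, 3.07], [-1.43, 2.12], [-1.02, 1.25], [-3.03, 1.67], [-3.05, -0], [-3.03, 3.03]. Speed limits (rad/s): [2.39, 2.39, 3.01, 3.14, 3.14, 3.14].

## Interface

Orientations are given as a unit quaternion [x, y, z, w].
In Python, from plant import ctrl, eyes, workorder gives the robot as it stands.
- The arm moves only by the shell command python3 -m pendant 'ROWS'. ROWS is JSON, a list of rows, each a list of 3 entries, a list of its own where there are three numbers: the shift along the tool's x, y, z in units of 30 mm (1.0 is 30 mm), then the turn, a rotation vector about the tool's x, y, z in units of 5 degrees (1.0 is 5 degrees), then the finger opening in mm, from 0 to 87.6. In form: [[[x, y, z], [ax, ay, az], gripper], ...]. A call has exactly 10 rows; each row is the pose to reach, as a shift and turn from the pose commanded when the call began, along the tool's axes at that moment; what a row does not reach only later rows make up. A row lasts 1/8 s, in which the tool goes at most 62.5 mm and 10.7 degrees, less where a joint would pass 70% of its speed; a pose out of reach is approached as far as the arm can. A call with a gripper value outside its range is refused whole. The fingers move at their own pace and stop on an object; the grip force is fixed at half the most. Time passes only in rows, so rows that repeat a pose let the fingers close, or fill a call up. It gives the time, the measured TCP pose, the force and the opening at its end, in the units of the state.
- ctrl.state(): the state, without advancing time (a new reading comes with each control period).
- eyes.camera(name): name is "scene" or "top" or "wrist"; returns the picture (384x512x3 uint8, blue, green, red); there is no depth.
- eyes.camera_model(name): a dict with "mtx" (3x3 intrinsics, pixels), "R" (3x3) and "t" (3): a world point X has camera coordinates R X + t. Camera axes: x right, y down, z forward; pixel columns grow to the right and rows downward; lengths in m; the calibration is good to about 2 mm. A picture is of the moment at which its call begins: read the wrist's pose just before it. camera_model takes no time and is no camera call; for the wrist camera it gives the pose at the moment of the call.
- workorder.finish_job(): hands the job in, once; it reports no verdict.
The state is a dict: "time_s": time; "joints": joint angles; "qvel": joint speeds; "joint_torque": joint torques, N m; "tcp_pos": TCP position; "tcp_rot": TCP orientation; "force": force on the tool from outside, world axes, zero at the start; "wrist_torque": the same for the moment, N m; "opening": opening from 0.0 (shut) to 1.0 (fully open).
Only numpy, scipy, OpenCV 4.12 (cv2) and the standard library are available. Lean on these libraries where they do the work, as an engineer would, in place of code of your own. Each camera call takes 0.05 s, during which the arm holds its last target. There are 200 camera calls.

## Task

Set up the cut-off jig for the next saw cut: turn the lever on its stop turret until it clicks into place pointing at the three-dot mark, and clear the small waste piece off the jig's board onto the bench. Then lay the flat 85 mm offcut (the wide one, not the square stick) on the board and push it fully home, its long side flush against the fence and its end against the turret's stop bolt. Leave the other tools and offcuts where they lie.

Things in the scene. Friction and masses are not known exactly. Their poses are not given: they have to be found in the camera images.
- jig: Cut-off jig screwed to the bench, cannot move: plywood board 140 (x) x 250 (y) x 15 mm with fence and stop turret. Origin under the board's centre, on the bench; at yaw 0 its x points away from the robot, y to the left, z up. Coordinates below are the jig's, in mm; the board's top is z 15. At the end the offcut's centre lies at x 8, y 12.5, its underside at z 15, its long side along y.
- fence (a point): Middle of the fence's foot on its face towards the robot (jig x 29, y 54.5, z 15). Wooden fence along y, 26 mm thick (x 29..55), 30 mm high (top z 45), from y -12 to y 121, with a 2 mm saw kerf at y 30. This face is the side datum for the offcut.
- corner (a point): Where the fence's face and the stop plane of the three-dot bolt meet on the board (jig x 29, y -30, z 15; the fence itself begins at y -12): the offcut's far right corner, seen from the robot, belongs here. Stop contact is at the middle of the offcut's right end.
- stop_axis (a point): Point on the turret's upright axis at the board's top (jig x 8, y -60, z 15). Below the lever, heights above the board's top: detent star, radius 24 mm, top 30 mm; stop bolts, 3.5 to 16.5 mm; hub cap, radius 12.5 mm, top 58.5 mm.
- post_top (a point): Top of the steel post that holds the detent plunger, right of the turret (jig x 8, y -116.5, z 49). Post and foot fill x -9..25, y -124..-109; a barrel 13 mm thick with its axis at z 40 reaches to y -90, a pull knob to y -133. Leave it alone; the lever passes above it.
- mark_3 (a point): Three-dot mark: point at the board's top straight under the pointer's tip when the lever is in the three-dot detent, 50 mm from the turret axis towards the board's front edge (jig x -42, y -60, z 15). The flush round aluminium dial bears marks of one to six black dots at 60 degree steps, 54.5 mm from the axis, counting up counter-clockwise from above.
- pointer (a point): Tip of the turret's steel lever (the pointer), 50 mm from the turret axis and 48 mm above the board's top; it turns with the turret.
- lever_mid (a point): Place to push the lever: on its centre line, 34 mm from the turret axis, 49 mm above the board's top. The lever is a single flat bar 10 mm wide and 12 mm high (43 to 55 mm above the board's top), from the hub cap out to 45 mm from the axis, where a thin pointer follows.
- turret (a joint): Angle of turret and lever, rad, counter-clockwise from above; 0 or any whole turn = three-dot detent, lever along jig -x. Turns either way past all marks; detents every 60 degrees; let go within 25 degrees of one, it clicks home. About 4 N at mid lever takes it over; then it springs ahead. Of six radial bolts the one towards jig +y is the stop: at three dots its 13 mm head ends 30 mm from the axis; others 22 to 42.
- workpiece: The flat offcut, loose: plain pine board 42 (x) x 85 (y) x 18 (z) mm, 25 to 60 g. Origin: centre of its underside. It lies flat on the bench left of the long fixed batten, in one of three spots that it shares at random with the square offcut and the chuck key. The saw, pencil, try square, sanding block, black file and dowel lie fixed, out of the way.
- batten_mid (a point): Top of a long fixed wooden batten that lies on the bench between the offcut's bay (left) and the jig (right): 32 mm wide, 21 mm high, running straight ahead from the robot (world x, within 2 degrees) past the whole working area; this point, world x 0.5, y 0.21 m, is on its centre line.
- waste: The waste piece of the last cut, loose: a small square pine block 18 x 45 (y) x 18 mm, about 20 g, lying on the jig's board before the fence, in the way of the offcut. Origin: centre of its underside. Cleared means that its centre is outside the board's outline (by 5 mm); it may be swept off any edge onto the bench and lie there.
- square_offcut: Bystander, loose, to be left where it lies: square pine stick 28 x 70 x 28 mm, origin under its centre.
- chuck_key: Bystander, loose, to be left where it lies: grey drill chuck key, 76 x 52 x 17 mm.
- chisel: Bystander, loose, to be left where it lies: chisel, 26 x 244 (y) x 26 mm, along the right edge of the bench.
- file_blue: Bystander, loose, to be left where it lies: file with blue handle, 28 x 325 (y) x 26 mm, along the far edge, behind the jig.

How it is judged:
By the outcome, as a careful person would: the job done as asked, in the order asked, and still so for the second after the job is handed in, with the robot touching nothing.
It also fails if it takes over 69 s, if anything falls off the work surface, if the arm or the gripper's body presses on something with over 40 N, if the wrist force passes 120 N, or if a joint passes its speed limit or range.

## Working session

There is one attempt and no reset: what is moved stays moved. The work goes in short steps, Python scripts to look and compute and a shell command to move; the robot and the scene stay as the last step left them, time stands still between calls to the robot, and variables do not carry over. Pictures are saved under pics/ and viewed, about 8 in all and at most 12, crops included, and the job is handed in when it is done.

```bash
mkdir -p pics; ls; python3 - <<'E'
from plant import ctrl, eyes
import cv2, numpy as np
s=ctrl.state(); print(s)
for n in("top","scene"):
    cv2.imwrite(f"pics/{n}0.png",cv2.resize(eyes.camera(n),(800,600),interpolation=cv2.INTER_CUBIC)); m=eyes.camera_model(n); print(n,m)
E
```

```text
pics
{'time_s': 0.0, 'joints': array([ 1.49508201e+00,  3.59395924e-01,  1.10388265e-02, -3.55227984e-04,
       -1.22408708e+00, -2.88111666e-01]), 'qvel': array([ 1.89384113e-03, -6.01023478e-04, -2.09708200e-04, -7.86967767e-04,
       -5.69176757e-05, -2.12633462e-03]), 'joint_torque': array([-4.90927687e-04, -5.82709408e+01,  2.93050164e+01,  6.99723691e+00,
        6.90123779e-03, -1.47625233e-04]), 'tcp_pos': array([0.24003022, 0.630303  , 0.20010724]), 'tcp_rot': array([-0.69537545,  0.12855749,  0.69548678,  0.12737381]), 'force': array([ 0.06291507, -0.64338592,  0.84400452]), 'wrist_torque': array([0.00200509, 0.00498085, 0.07839765]), 'opening': 0.9969907285802946}
top {'mtx': array([[388.17174414,   0.        , 254.43241035],
       [  0.        , 388.17174414, 187.28261221],
       [  0.        ,   0.        ,   1.        ]]), 'R': array([[ 0.01311108, -0.99967635,  0.02180118],
       [-0.9986774 , -0.01417577, -0.04942156],
       [ 0.04971461, -0.02112437, -0.99854004]]), 't': array([-0.00213769,  0.53519868,  1.1657443 ])}
scene {'mtx': array([[388.51261064,   0.        , 252.45011956],
       [  0.        , 388.51261064, 187.72349899],
       [  0.        ,   0.        ,   1.        ]]), 'R': array([[-0.75910088, -0.65094258, -0.00629333],
       [-0.32370599,  0.38584411, -0.863909  ],
       [ 0.5647834 , -0.65375689, -0.50360862]]), 't': array([0.42565104, 0.20290639, 0.63503343])}
```

View pics/top0.png

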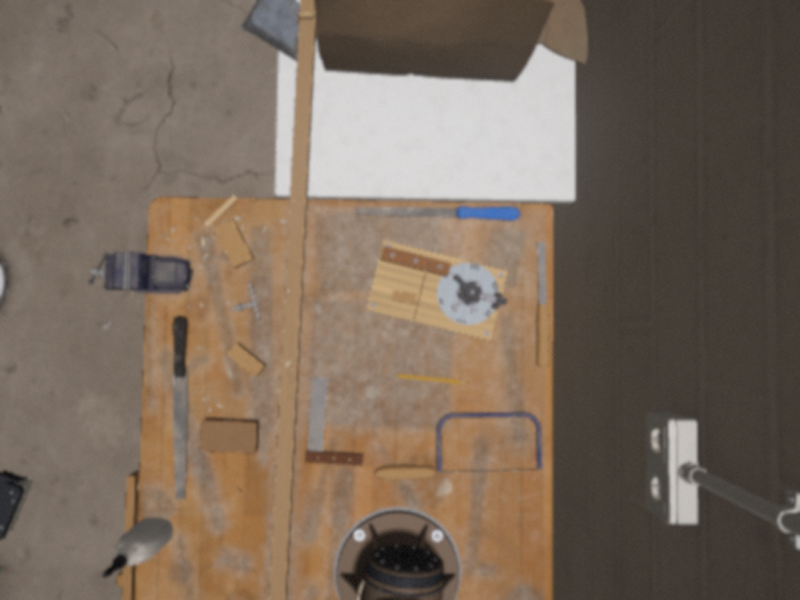

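View pics/scene0.png

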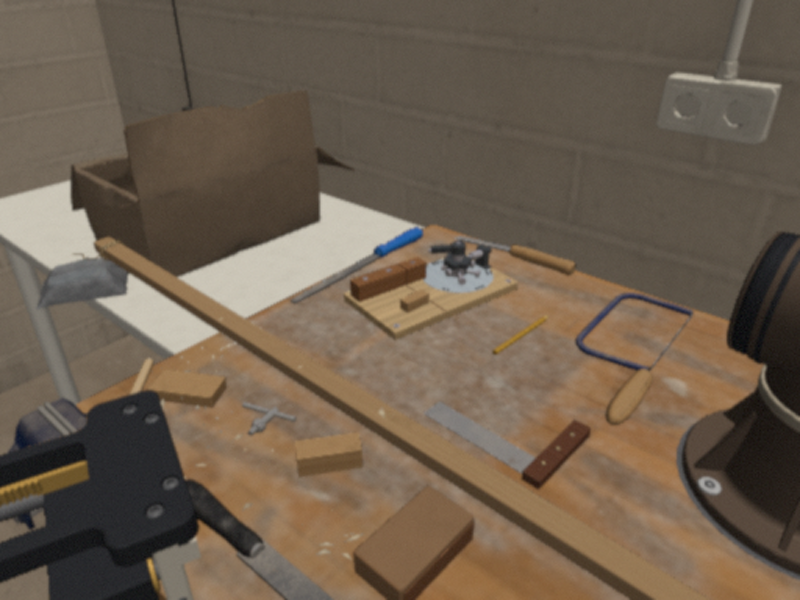

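The top view shows the flat offcut in the far bay spot (px 235,243), the chuck key at (247,302) and the square stick at (245,358). The jig is at (437,290), yawed about -15°, with the waste at (403,297). Next I'll crop closer to measure.

```bash
cat > h.py <<'E'
import numpy as np, cv2
from plant import ctrl, eyes
from scipy.spatial.transform import Rotation as Rn
def ray(name,uv,z,m=None):
    m=m or eyes.camera_model(name); uv=np.atleast_2d(uv).astype(float)
    d=(np.linalg.inv(m["mtx"])@np.c_[uv,np.ones(len(uv))].T).T@m["R"]
    c=-m["R"].T@m["t"]; return c+d*((z-c[2])/d[:,2])[:,None]
def proj(name,X,m=None):
    m=m or eyes.camera_model(name); p=(m["mtx"]@(m["R"]@np.atleast_2d(X).T+m["t"][:,None])).T
    return p[:,:2]/p[:,2:]
E
python3 - <<'E'
from h import *
im=eyes.camera("top"); 
a=cv2.resize(im[148:222,228:332],None,fx=5,fy=5,interpolation=cv2.INTER_CUBIC)
b=cv2.resize(im[130:245,120:170],None,fx=5,fy=5,interpolation=cv2.INTER_CUBIC)
c=np.zeros((max(a.shape[0],b.shape[0]),a.shape[1]+b.shape[1]+10,3),np.uint8)
c[:a.shape[0],:a.shape[1]]=a;c[:b.shape[0],a.shape[1]+10:]=b
cv2.imwrite("pics/c.png",c);print(c.shape)
E
```

```text
(575, 780, 3)
```

View pics/c.png

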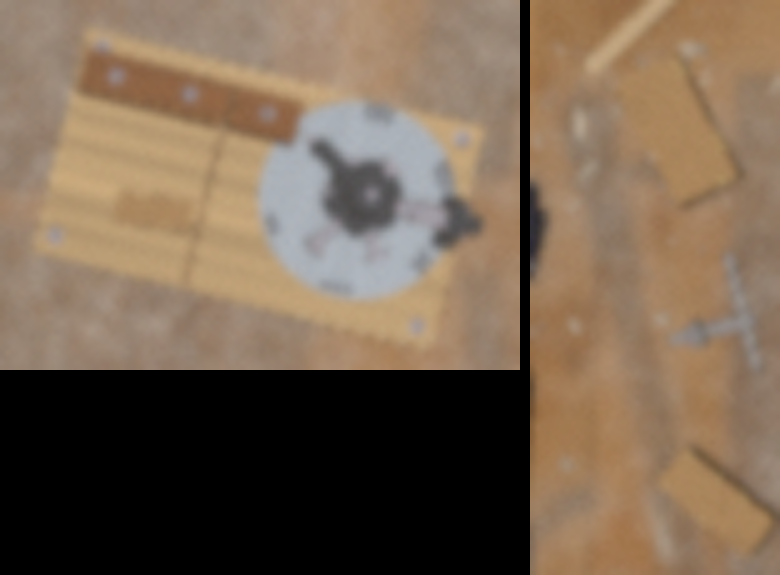

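```bash
cat >> h.py <<'E'
def fit(loc,w):
    loc=np.array(loc,float);w=np.array(w)[:,:2];a=loc-loc.mean(0);b=w-w.mean(0)
    th=np.arctan2((a[:,0]*b[:,1]-a[:,1]*b[:,0]).sum(),(a*b).sum());c,s=np.cos(th),np.sin(th)
    R=np.array([[c,-s],[s,c]]);t=w.mean(0)-R@loc.mean(0);return t,th,np.linalg.norm(loc@R.T+t-w,axis=1)
E
python3 - <<'E'
from h import *
J=np.array([[88,28],[483,128],[432,347],[37,250]])/5+[228,148]
B=lambda p:(np.array(p)-[530,0])/5+[120,130]
w=ray("top",J-.4,.015); t,th,r=fit([[.07,.125],[.07,-.125],[-.07,-.125],[-.07,.125]],w)
print("jig",t,np.degrees(th),r)
c,s=np.cos(th),np.sin(th);R=np.array([[c,-s],[s,c]])
W=lambda x,y:(R@np.array([x,y])/1000+t).round(4)
for n,p in dict(axis=(8,-60),goal=(8,12.5),corner=(29,-30),mark3=(-42,-60)).items():print(n,W(*p))
lev=ray("top",np.array([[313,142]])/5+[228,148]-.4,.07)[0,:2]-W(8,-60);hub=ray("top",np.array([[368,193]])/5+[228,148]-.4,.0735)[0,:2];print("hub",hub)
l=R.T@lev;print("lever jig",l*1000,"angle",np.degrees(np.arctan2(-l[1],-l[0])))
ws=ray("top",np.array([[155,210]])/5+[228,148]-.4,.033)[0,:2];print("waste",ws,R.T@(ws-t)*1000)
o=ray("top",B([[622,95],[682,58],[742,178],[682,206]])-.4,.018);print(o);print(fit([[.0425,.021],[.0425,-.021],[-.0425,-.021],[-.0425,.021]],o))
print("batten",ray("top",np.array([[290,310],[300,310]])/1.5625,.021))
print("key,stick",ray("top",B([[715,320],[717,500]]),.02))
T=Rn.from_quat(ctrl.state()["tcp_rot"]).as_matrix();print(T)
m=eyes.camera_model("wrist");print(m["R"]@T, -m["R"].T@m["t"])
E
```

```text
jig [ 0.54254018 -0.07134245] -13.016954759265763 [0.0003223  0.00234551 0.00150087 0.00266341]
axis [ 0.5368 -0.1316]
goal [ 0.5532 -0.061 ]
corner [ 0.564  -0.1071]
mark3 [ 0.4881 -0.1203]
hub [ 0.53722961 -0.12868703]
lever jig [21.2286771  40.44690247] angle -117.69286866375069
waste [ 0.52744369 -0.00695043] [-29.21217593  59.33705221]
[[0.64691209 0.35850228 0.018     ]
 [0.67001982 0.32306179 0.018     ]
 [0.59770062 0.28513486 0.018     ]
 [0.58020433 0.32069561 0.018     ]]
(array([0.62370921, 0.32184864]), np.float64(0.503003278371064), array([0.00450241, 0.00136594, 0.00243708, 0.00396617]))
batten [[0.49845304 0.21152248 0.021     ]
 [0.49871283 0.19237739 0.021     ]]
key,stick [[0.51051023 0.29747407 0.02      ]
 [0.40297005 0.29354677 0.02      ]]
[[-3.25871727e-04 -3.55899833e-01 -9.34524051e-01]
 [-1.21745967e-03 -9.34523267e-01  3.55899959e-01]
 [-9.99999206e-01  1.25372308e-03 -1.28758983e-04]]
[[ 1.80809015e-04  9.99999979e-01 -9.37615178e-05]
 [-2.81811510e-01  1.40915407e-04  9.59469777e-01]
 [ 9.59469770e-01 -1.47057710e-04  2.81811530e-01]] [0.31086429 0.60336096 0.38326153]
```

```bash
cat >> h.py <<'E'
def tgt(p,yaw,quiet=False):
    """target: TCP at p, pointing down, tool z along world yaw (deg) -> shift/30mm, rotvec/5deg"""
    s=ctrl.state();T=Rn.from_quat(s["tcp_rot"]).as_matrix();y=np.radians(yaw)
    z=np.array([np.cos(y),np.sin(y),0]);x=np.array([0,0,-1.]);D=np.c_[x,np.cross(z,x),z]
    print((T.T@(np.array(p)-s["tcp_pos"])/.03).round(2).tolist(),(np.degrees(Rn.from_matrix(T.T@D).as_rotvec())/5).round(2).tolist())
E
python3 -c "
from h import *
tgt([.555,-.11,.2],47)"
```

```text
[0.04, 19.33, -18.59] [22.43, -0.02, -0.01]
```

```bash
python3 -m pendant '[[[0,1.5,-1.45],[1.7,0,0],40],[[0,3,-2.9],[3.5,0,0],40],[[0,4.5,-4.35],[5.2,0,0],40],[[0,6,-5.8],[7,0,0],40],[[0,7.4,-7.2],[8.7,0,0],40],[[0,8.9,-8.6],[10.4,0,0],40],[[0,10.3,-9.9],[12,0,0],40],[[0,11.7,-11.3],[13.6,0,0],40],[[0,13.1,-12.6],[15.2,0,0],40],[[0,14.5,-14],[16.8,0,0],40]]'; python3 -c "
from h import *
print(ctrl.state()['joints']); tgt([.555,-.11,.18],47)"
```

```text
time_s: 1.4
tcp_pos: [0.4782, 0.0731, 0.2013]
tcp_rot: [-0.43, 0.561, 0.43, 0.562]
force: [0.8, 0.4, 1.1]
opening: 0.457
[ 5.59227053e-01  3.87616555e-02 -3.95596713e-01 -7.98754223e-05
 -1.13576225e+00 -8.22410182e-01]
[0.71, -4.06, -5.23] [5.58, 0.01, 0.0]
```

```bash
python3 -m pendant '[[[0.1,-0.8,-1.0],[1.1,0,0],24],[[0.3,-1.6,-2.1],[2.2,0,0],24],[[0.5,-2.4,-3.1],[3.4,0,0],24],[[0.7,-3.2,-4.2],[4.5,0,0],24],[[0.7,-4.06,-5.23],[5.6,0,0],24],[[0.7,-4.06,-5.23],[5.6,0,0],24],[[0.7,-4.06,-5.23],[5.6,0,0],24],[[0.7,-4.06,-5.23],[5.6,0,0],24],[[0.7,-4.06,-5.23],[5.6,0,0],24],[[0.7,-4.06,-5.23],[5.6,0,0],24]]'; python3 - <<'E'
from h import *
im=eyes.camera("wrist");m=eyes.camera_model("wrist");import pickle;pickle.dump(m,open("m1.pkl","wb"))
cv2.imwrite("pics/w1.png",cv2.resize(im,(800,600),interpolation=cv2.INTER_CUBIC));print(ctrl.state()['joints'])
E
```

```text
time_s: 2.65
tcp_pos: [0.5555, -0.1075, 0.1803]
tcp_rot: [-0.283, 0.648, 0.283, 0.648]
force: [0.7, 0.2, 0.7]
opening: 0.272
[ 1.54515868e-01  1.94780234e-01 -2.63795891e-01 -1.84430532e-05
 -1.11187080e+00 -9.01433431e-01]
```

View pics/w1.png

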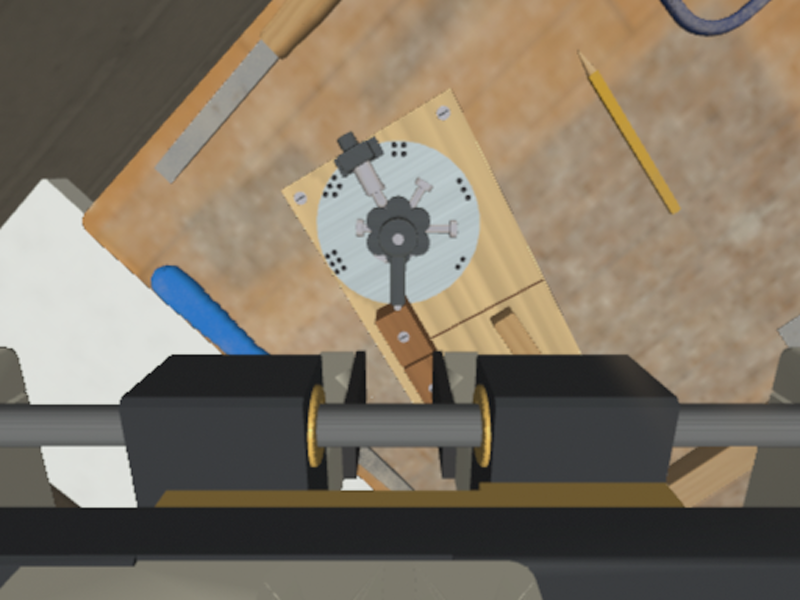

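```bash
cat > fitj.py <<'E'
from h import *;import pickle
m=pickle.load(open("m1.pkl","rb"))
px=np.array([[452,90],[285,190],[543,281],[400,148],[463,190],[460,263],[332,187],[335,260],[398,240],[398,308]])/1.5625-.2
zs=[.015]*8+[.0735,.063]
k=54.5;P=lambda a:[.008+k/1e3*np.cos(np.radians(a)),-.06+k/1e3*np.sin(np.radians(a))]
loc=[[-.07,-.125],[.07,-.125],[-.07,.03],P(240),P(180),P(120),P(300),P(0),[.008,-.06]]
w=np.array([ray("w",p,z,m)[0] for p,z in zip(px,zs)])
t,th,r=fit(loc,w[:9]);print(t,np.degrees(th),(r*1e3).round(1))
R=np.array([[np.cos(th),-np.sin(th)],[np.sin(th),np.cos(th)]])
ax=R@[.008,-.06]+t
print("axis",ax,"tip",w[9],"tipjig",R.T@(w[9,:2]-ax),"goal",R@[.008,.0125]+t,"lever dir",np.degrees(np.arctan2(*(w[9,:2]-ax)[::-1])))
print("waste top",[R.T@(ray("w",np.array(p)/1.5625-.2,.033,m)[0,:2]-t)*1e3 for p in([492,318],[512,308])])
for a in(0,):tgt([*(ax+.034*np.array([np.cos(np.radians(60)+th),np.sin(np.radians(60)+th)])),.055],60+np.degrees(th))
E
python3 fitj.py
```

```text
[ 0.54270041 -0.068884  ] -14.125277641435952 [1.4 3.7 0.9 0.9 0.9 0.7 1.4 0.8 0.4]
axis [ 0.53581595 -0.12902221] tip [ 0.56857321 -0.09385054  0.063     ] tipjig [0.02318343 0.0421024 ] goal [ 0.55350906 -0.05871429] lever dir 47.03561848280509
waste top [array([-21.71553819,  30.79532864]), array([-38.02432943,  30.82895528])]
[4.18, -0.03, 0.16] [0.27, 0.0, 0.0]
```

```bash
python3 -m pendant '[[[1.4,0,0.1],[0.2,0,0],20],[[2.8,0,0.1],[0.2,0,0],20],[[4.17,0,0.1],[0.2,0,0],20],[[4.17,0,0.1],[0.2,0,0],20],[[4.17,0.2,0.08],[-1.8,0,0],20],[[4.17,0.39,0.03],[-3.8,0,0],20],[[4.17,0.57,-0.05],[-5.8,0,0],20],[[4.17,0.73,-0.17],[-7.8,0,0],20],[[4.17,0.87,-0.31],[-9.8,0,0],20],[[4.17,0.98,-0.47],[-11.8,0,0],20]]'; python3 - <<'E'
from h import *
s=ctrl.state();print(s["joints"],s["force"])
z=Rn.from_quat(s["tcp_rot"]).as_matrix()[:,2];print("yaw",np.degrees(np.arctan2(z[1],z[0])),s["tcp_pos"][:2]-[.536,-.129])
d=np.radians(166);tgt([.536+.034*np.cos(d),-.129+.034*np.sin(d),.055],166)
E
```

```text
time_s: 3.95
tcp_pos: [0.5256, -0.0982, 0.0574]
tcp_rot: [0.568, -0.422, -0.566, -0.424]
force: [-0.9, 0.6, -0.1]
opening: 0.229
[ 1.82554646e-01  2.69616475e-01 -4.85790093e-01  7.30082481e-04
 -8.12323224e-01  1.05473825e-01] [-0.91082443  0.63845702 -0.11213416]
yaw 106.5314679065372 [-0.01036014  0.03077998]
[0.08, 0.94, -0.51] [-11.89, -0.03, 0.03]
```

```bash
python3 -m pendant '[[[0,0.2,-0.02],[-2,0,0],20],[[0,0.39,-0.07],[-4,0,0],20],[[0,0.56,-0.14],[-6,0,0],20],[[0,0.72,-0.25],[-8,0,0],20],[[0,0.86,-0.38],[-10,0,0],20],[[0,0.95,-0.51],[-11.9,0,0],20],[[0,0.95,-0.51],[-11.9,0,0],20],[[0,0.95,-0.51],[-11.9,0,0],20],[[-1,0.95,-0.51],[-11.9,0,0],16],[[-2.5,0.95,-0.51],[-11.9,0,0],0]]'; python3 - <<'E'
from h import *
s=ctrl.state();print(s["joints"],s["force"])
im=eyes.camera("wrist");m=eyes.camera_model("wrist");import pickle;pickle.dump(m,open("m2.pkl","wb"))
cv2.imwrite("pics/w2.png",cv2.resize(im,(800,600),interpolation=cv2.INTER_CUBIC))
cv2.imwrite("pics/t2.png",cv2.resize(eyes.camera("top")[148:222,228:332],None,fx=6,fy=6,interpolation=cv2.INTER_CUBIC))
E
```

```text
time_s: 5.2
tcp_pos: [0.5003, -0.1209, 0.1302]
tcp_rot: [-0.7, 0.09, 0.702, 0.089]
force: [1.0, 0.9, 0.8]
opening: 0.121
[ 1.44641802e-01  1.57730123e-01 -4.35581495e-01 -5.22004534e-05
 -9.80400029e-01  1.17303633e+00] [1.00499315 0.90847828 0.79971243]
```

View pics/w2.png

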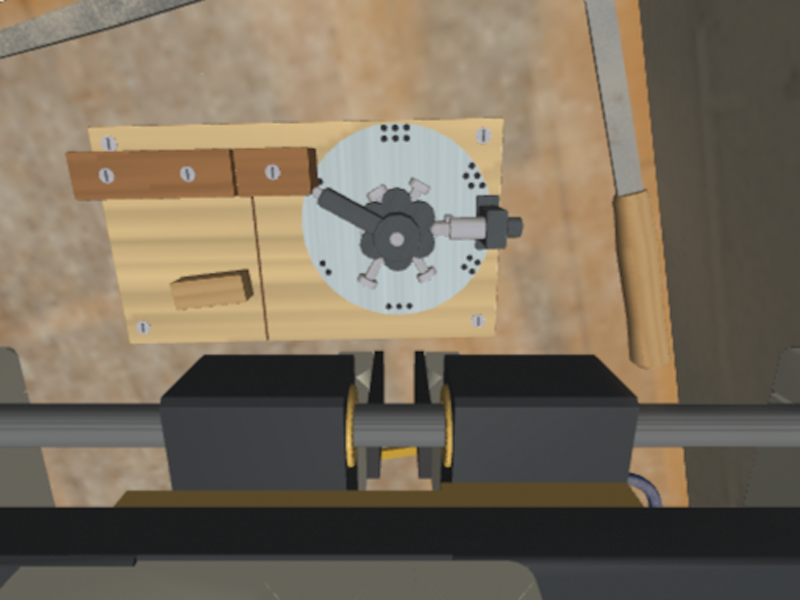

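The lever still points at the one-dot mark: in w2 its tip is at px (318,192), and the three-dot mark is at (399,306). The waste is at (212,290). Before retrying, I'll check why the fingers missed it.

```bash
python3 - <<'E'
from h import *;import pickle
for f in("m1","m2"):
    m=pickle.load(open(f+".pkl","rb"));C=-m["R"].T@m["t"];print(f,C)
    tc=[.5555,-.1075,.1803] if f=="m1" else [.5003,-.1209,.1302]
    print("tcp px",proj("w",tc,m)*1.5625)
    for z in(.015,.0735): print(z,proj("w",[.536,-.129,z],m)*1.5625)
print(ctrl.state()["tcp_pos"],ctrl.state()["time_s"])
im=cv2.imread("pics/t2.png");cv2.imwrite("pics/t2b.png",im)
E
```

```text
m1 [ 0.50327499 -0.16367807  0.36316027]
tcp px [[398.02242599 349.59237638]]
0.015 [[397.78889136 226.31949177]]
0.0735 [[397.67001646 239.24982865]]
m2 [ 0.57635477 -0.14023776  0.32066909]
tcp px [[399.21906334 350.1116976 ]]
0.015 [[397.50320515 229.92556715]]
0.0735 [[397.20746721 245.03621584]]
[ 0.5046486  -0.12098857  0.13517308] 5.3
```

View pics/t2.png

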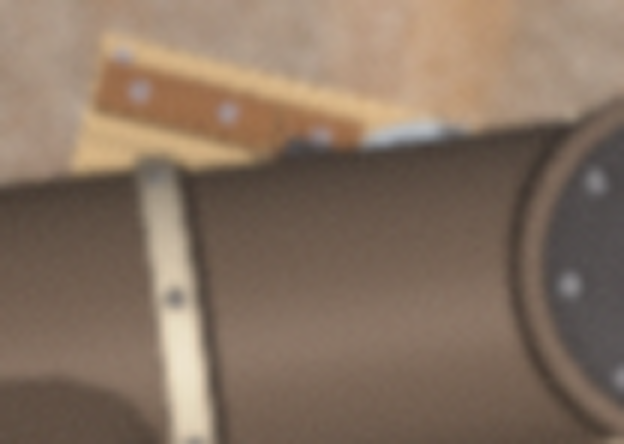

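```bash
python3 - <<'E'
from h import *
d=np.radians(46.3)
tgt([.536+.034*np.cos(d),-.129+.034*np.sin(d),.095],46.3)
E
```

```text
[1.35, -0.99, -1.62] [23.85, -0.04, 0.11]
```

```bash
python3 -m pendant '[[[0.2,-0.2,-0.2],[2.1,0,0],20],[[0.4,-0.4,-0.4],[4.2,0,0],20],[[0.6,-0.6,-0.6],[6.3,0,0],20],[[0.8,-0.8,-0.8],[8.4,0,0],20],[[1,-0.9,-1],[10.5,0,0],20],[[1.2,-0.95,-1.2],[12.6,0,0],20],[[1.3,-1,-1.4],[14.7,0,0],20],[[1.3,-1,-1.6],[16.8,0,0],20],[[1.3,-1,-1.62],[18.9,0,0],20],[[1.3,-1,-1.62],[21,0,0],20]]'; python3 - <<'E'
from h import *
d=np.radians(46.3)
tgt([.536+.034*np.cos(d),-.129+.034*np.sin(d),.056],46.3)
E
```

```text
time_s: 6.55
tcp_pos: [0.5559, -0.1038, 0.091]
tcp_rot: [-0.354, 0.612, 0.354, 0.612]
force: [0.5, 0.0, -0.7]
opening: 0.228
[1.17, -0.11, 0.04] [2.77, -0.0, 0.0]
```

```bash
python3 -m pendant '[[[0,-0.1,0],[1.5,0,0],20],[[0,-0.1,0.04],[2.8,0,0],20],[[0.4,-0.1,0.04],[2.8,0,0],20],[[0.8,-0.1,0.04],[2.8,0,0],20],[[1.17,-0.1,0.04],[2.8,0,0],20],[[1.17,-0.1,0.04],[2.8,0,0],20],[[1.17,-0.1,0.04],[2.8,0,0],20],[[1.17,0,0.0],[1.8,0,0],20],[[1.17,0.1,-0.02],[0.8,0,0],20],[[1.17,0.2,-0.05],[-0.2,0,0],20]]'; python3 - <<'E'
from h import *
s=ctrl.state();print(s["force"],s["wrist_torque"])
z=Rn.from_quat(s["tcp_rot"]).as_matrix()[:,2];a=np.degrees(np.arctan2(z[1],z[0]));d=s["tcp_pos"][:2]-[.536,-.129];print("yaw",a,np.hypot(*d),np.degrees(np.arctan2(d[1],d[0])),s["tcp_pos"])
cv2.imwrite("pics/w3.png",eyes.camera("wrist"))
E
```

```text
time_s: 7.8
tcp_pos: [0.5501, -0.1023, 0.0565]
tcp_rot: [-0.364, 0.606, 0.363, 0.607]
force: [0.5, 0.1, -0.3]
opening: 0.228
[ 0.47628602  0.14960287 -0.31887263] [ 0.04248939 -0.1441648  -0.00700015]
yaw 61.8357069595876 0.030187651097691517 62.09759638176287 [ 0.55012682 -0.10232178  0.05645824]
```

View pics/w3.png

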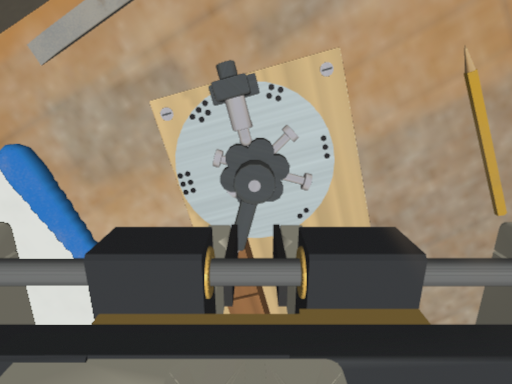

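```bash
python3 -m pendant '[[[0,0.08,0.13],[-0.8,0,0],20],[[0,0.16,0.12],[-1.6,0,0],20],[[0,0.24,0.11],[-2.4,0,0],20],[[0,0.31,0.09],[-3.2,0,0],20],[[0,0.39,0.06],[-4,0,0],20],[[0,0.46,0.03],[-4.8,0,0],20],[[0,0.53,0],[-5.6,0,0],20],[[0,0.6,-0.04],[-6.4,0,0],20],[[0,0.67,-0.08],[-7.2,0,0],20],[[0,0.73,-0.13],[-8,0,0],20]]'; python3 - <<'E'
from h import *
s=ctrl.state();print(s["force"],s["wrist_torque"])
z=Rn.from_quat(s["tcp_rot"]).as_matrix()[:,2];a=np.degrees(np.arctan2(z[1],z[0]));d=s["tcp_pos"][:2]-[.536,-.129];print("yaw",a,np.hypot(*d),np.degrees(np.arctan2(d[1],d[0])),s["tcp_pos"])
cv2.imwrite("pics/w4.png",eyes.camera("wrist"))
E
```

```text
time_s: 9.1
tcp_pos: [0.529, -0.0954, 0.0564]
tcp_rot: [0.549, -0.446, -0.548, -0.447]
force: [0.8, -0.4, -0.5]
opening: 0.227
[ 0.82400554 -0.38936165 -0.5364282 ] [ 0.08606107 -0.01933437 -0.02560035]
yaw 101.715624246277 0.03434301779598471 101.75492616843526 [ 0.52900344 -0.09537723  0.05641087]
```

View pics/w4.png

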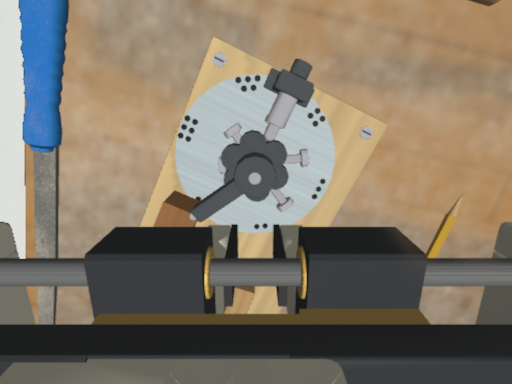

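```bash
python3 - <<'E'
from h import *
m=eyes.camera_model("wrist");s=ctrl.state();T=Rn.from_quat(s["tcp_rot"]).as_matrix();p=s["tcp_pos"];print(p,-m["R"].T@m["t"]-p)
print("tcp",proj("",p,m),"hub",proj("",[.536,-.129,.0735],m), "axis z.03",proj("",[.536,-.129,.03],m))
for r in(0,.034,.05):
  for z in (.015,.063):
    a=np.radians(46.5);print(r,z,proj("",[.536+r*np.cos(a),-.129+r*np.sin(a),z],m))
print("back-project hub at z",[(z,ray("",[254,178],z,m)[0].round(4)) for z in(.05,.0735)], "tip",ray("",[193,215],.063,m))
E
```

```text
[ 0.52866829 -0.09539373  0.05634296] [ 0.01517632 -0.07474958  0.18292255]
tcp [[254.33068064 223.14624297]] hub [[253.78336723 178.67637129]] axis z.03 [[254.06691511 163.6116782 ]]
0 0.015 [[254.14051173 159.70154306]]
0 0.063 [[253.86378753 174.4036988 ]]
0.034 0.015 [[217.99295933 184.34335744]]
0.034 0.063 [[208.7925327  204.70358661]]
0.05 0.015 [[201.56361883 195.54325154]]
0.05 0.063 [[188.48395103 218.3563626 ]]
back-project hub at z [(0.05, array([ 0.5348, -0.1236,  0.05  ])), (0.0735, array([ 0.536 , -0.1294,  0.0735]))] tip [[ 0.56797449 -0.0955523   0.063     ]]
```

```bash
python3 -m pendant '[[[-0.85,0,0],[0,0,0],20],[[-0.85,-0.2,0],[2,0,0],20],[[-0.85,-0.4,-0.05],[4,0,0],20],[[-0.85,-0.6,-0.15],[6,0,0],20],[[-0.85,-0.8,-0.3],[8,0,0],20],[[-0.85,-0.95,-0.44],[10,0,0],20],[[-0.85,-1,-0.47],[11.1,0,0],20],[[-0.85,-1,-0.47],[11.1,0,0],20],[[-0.2,-1,-0.47],[11.1,0,0],20],[[0.3,-1,-0.47],[11.1,0,0],20]]'; cat > st.py <<'E'
from h import *
s=ctrl.state();print(s["force"].round(2),s["wrist_torque"].round(3))
z=Rn.from_quat(s["tcp_rot"]).as_matrix()[:,2];a=np.degrees(np.arctan2(z[1],z[0]));d=s["tcp_pos"][:2]-[.536,-.129];print("yaw",a,np.hypot(*d),np.degrees(np.arctan2(d[1],d[0])),s["tcp_pos"])
E
python3 st.py
```

```text
time_s: 10.4
tcp_pos: [0.5608, -0.1031, 0.0464]
tcp_rot: [-0.278, 0.65, 0.278, 0.65]
force: [-0.8, 0.4, -0.0]
opening: 0.228
[-0.83  0.37 -0.01] [ 0.09  -0.083  0.03 ]
yaw 46.21608104270081 0.03584772421190853 46.30307382827247 [ 0.56076517 -0.10308194  0.0464296 ]
```

```bash
python3 -m pendant '[[[0,0.125,0],[-1.2,0,0],20],[[0,0.25,-0.03],[-2.4,0,0],20],[[0,0.37,-0.06],[-3.6,0,0],20],[[0,0.49,-0.1],[-4.8,0,0],20],[[0,0.6,-0.16],[-6,0,0],20],[[0,0.7,-0.23],[-7.2,0,0],20],[[0,0.8,-0.31],[-8.4,0,0],20],[[0,0.89,-0.4],[-9.6,0,0],20],[[0,0.97,-0.5],[-10.8,0,0],20],[[0,1.04,-0.6],[-12,0,0],20]]'; python3 st.py; python3 -c "
from h import *
cv2.imwrite('pics/w5.png',eyes.camera('wrist'))"
```

```text
time_s: 11.65
tcp_pos: [0.5256, -0.0945, 0.0466]
tcp_rot: [-0.566, 0.424, 0.566, 0.423]
force: [-0.6, 0.3, -0.1]
opening: 0.226
[-0.56  0.28 -0.13] [ 0.052 -0.01   0.063]
yaw 106.41243695173985 0.03601388391146513 106.71310217090287 [ 0.52564314 -0.09450746  0.04663434]
```

View pics/w5.png

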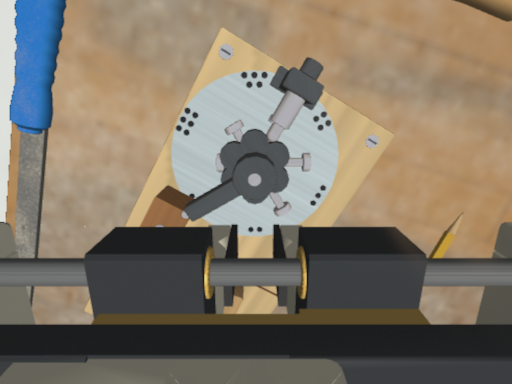

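```bash
python3 -c "
from h import *
cv2.imwrite('pics/s_a.png',eyes.camera('scene'))"
python3 -m pendant '[[[-0.95,0,0],[0,0,0],20],[[-1,-0.2,0],[2,0,0],20],[[-1,-0.4,-0.05],[4,0,0],20],[[-1,-0.6,-0.15],[6,0,0],20],[[-1,-0.8,-0.3],[8,0,0],20],[[-1,-0.95,-0.44],[10,0,0],20],[[-1,-1.04,-0.6],[12,0,0],20],[[-1,-1.04,-0.6],[12,0,0],20],[[-0.4,-1.04,-0.6],[12,0,0],20],[[0,-1.04,-0.6],[12,0,0],20]]'; python3 st.py; python3 -c "
from h import *
cv2.imwrite('pics/s_b.png',eyes.camera('scene'));cv2.imwrite('pics/w_b.png',eyes.camera('wrist'))"
python3 -m pendant '[[[0,0.06,0],[-0.6,0,0],20],[[0,0.12,0],[-1.2,0,0],20],[[0,0.18,0],[-1.8,0,0],20],[[0,0.25,-0.03],[-2.4,0,0],20],[[0,0.31,-0.05],[-3,0,0],20],[[0,0.31,-0.05],[-3,0,0],20],[[0,0.31,-0.05],[-3,0,0],20],[[0,0.31,-0.05],[-3,0,0],20],[[0,0.31,-0.05],[-3,0,0],20],[[0,0.31,-0.05],[-3,0,0],20]]'; python3 st.py;  python3 - <<'E'
from h import *
cv2.imwrite('pics/s_c.png',eyes.camera('scene'));cv2.imwrite('pics/w_c.png',eyes.camera('wrist'))
f=lambda n:cv2.resize(cv2.imread(f'pics/s_{n}.png')[120:220,240:340],(264,264),interpolation=cv2.INTER_CUBIC)
g=lambda n:cv2.resize(cv2.imread(f'pics/w_{n}.png')[150:310,176:336],(396,330),interpolation=cv2.INTER_CUBIC)
top=np.hstack([f(n) for n in"abc"]);bot=np.hstack([g("b"),g("c")])
cv2.imwrite("pics/mont.png",np.vstack([top,bot]));print(proj("scene",[.56,-.103,.063]))
E
```

```text
time_s: 13.0
tcp_pos: [0.5604, -0.103, 0.0461]
tcp_rot: [-0.278, 0.65, 0.278, 0.65]
force: [-0.6, -0.3, 0.4]
opening: 0.227
[-0.61 -0.31  0.39] [ 0.147 -0.106  0.047]
yaw 46.29907307727158 0.03566155629256139 46.71978701827274 [ 0.56044839 -0.10303805  0.04613874]
time_s: 14.35
tcp_pos: [0.5531, -0.0978, 0.0468]
tcp_rot: [-0.36, 0.609, 0.36, 0.609]
force: [0.2, 0.1, -0.6]
opening: 0.23
[ 0.18  0.11 -0.56] [ 0.096 -0.133  0.082]
yaw 61.149133797553645 0.03559113350555826 61.28843870785183 [ 0.553098   -0.09778482  0.04682587]
[[278.90616925 159.16844315]]
```

View pics/mont.png

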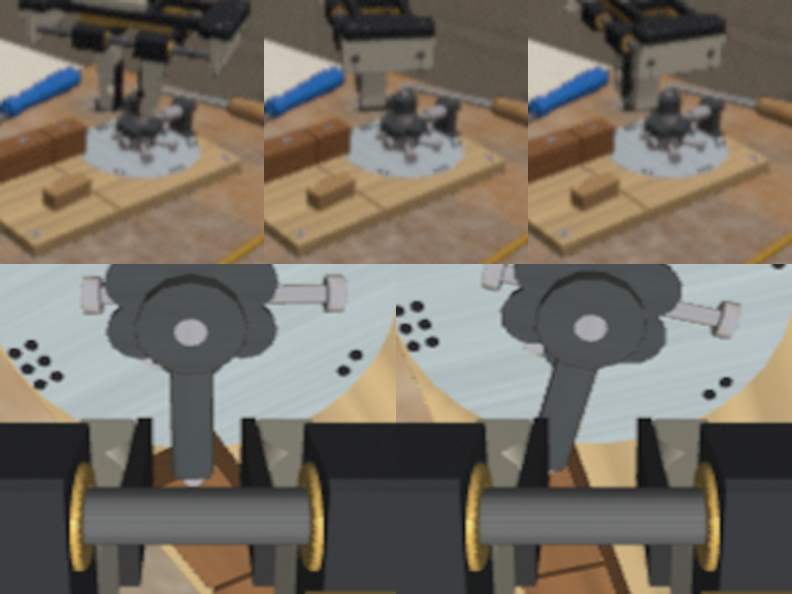

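```bash
python3 - <<'E'
from h import *
def fr(p,q,lab):
    T=Rn.from_quat(q).as_matrix()
    for y in(-.02,-.01,.01,.02):
        for zz in(-.0095,.0095):
            for h in(0,.02):
                u=proj("scene",np.array(p)+T@[-h,y,zz])[0];print(lab,y,zz,h,((u-[240,120])*2.64).round(0))
fr([.5256,-.0945,.0466],[-.566,.424,.566,.423],"a")
fr([.5604,-.103,.0461],[-.278,.65,.278,.65],"b")
print("hub top,lever end b",((proj("scene",[[.536,-.129,.0735],[.536+.045*.69,-.129+.045*.723,.063],[.536,-.129,.045]])-[240,120])*2.64).round(0))
E
```

```text
a -0.02 -0.0095 0 [109. 124.]
a -0.02 -0.0095 0.02 [110. 106.]
a -0.02 0.0095 0 [102. 133.]
a -0.02 0.0095 0.02 [103. 114.]
a -0.01 -0.0095 0 [119. 126.]
a -0.01 -0.0095 0.02 [120. 107.]
a -0.01 0.0095 0 [112. 135.]
a -0.01 0.0095 0.02 [113. 116.]
a 0.01 -0.0095 0 [139. 130.]
a 0.01 -0.0095 0.02 [140. 111.]
a 0.01 0.0095 0 [132. 139.]
a 0.01 0.0095 0.02 [133. 120.]
a 0.02 -0.0095 0 [149. 132.]
a 0.02 -0.0095 0.02 [150. 113.]
a 0.02 0.0095 0 [143. 141.]
a 0.02 0.0095 0.02 [144. 121.]
b -0.02 -0.0095 0 [108. 109.]
b -0.02 -0.0095 0.02 [109.  91.]
b -0.02 0.0095 0 [ 89. 110.]
b -0.02 0.0095 0.02 [90. 92.]
b -0.01 -0.0095 0 [110. 114.]
b -0.01 -0.0095 0.02 [111.  95.]
b -0.01 0.0095 0 [ 91. 115.]
b -0.01 0.0095 0.02 [91. 96.]
b 0.01 -0.0095 0 [113. 123.]
b 0.01 -0.0095 0.02 [114. 104.]
b 0.01 0.0095 0 [ 94. 124.]
b 0.01 0.0095 0.02 [ 94. 105.]
b 0.02 -0.0095 0 [115. 128.]
b 0.02 -0.0095 0.02 [116. 109.]
b 0.02 0.0095 0 [ 95. 129.]
b 0.02 0.0095 0.02 [ 96. 110.]
hub top,lever end b [[139.  91.]
 [ 93. 104.]
 [138. 118.]]
```

The fingertips in the scene view sit about 20 mm above the reported TCP, in both frames and in the wrist view. That means the fingers have been skimming over the lever, so I'll go about 13 mm lower.

```bash
python3 -m pendant '[[[-0.2,-0.16,0],[1.5,0,0],20],[[-0.2,-0.31,-0.05],[3,0,0],20],[[-0.2,-0.31,-0.05],[3,0,0],20],[[0.2,-0.31,-0.05],[3,0,0],20],[[0.43,-0.31,-0.05],[3,0,0],20],[[0.43,-0.31,-0.05],[3,0,0],20],[[0.43,-0.15,-0.01],[1.4,0,0],20],[[0.43,0,0],[0,0,0],20],[[0.43,0.17,-0.01],[-1.6,0,0],20],[[0.43,0.31,-0.04],[-3,0,0],20]]'; python3 st.py
```

```text
time_s: 15.7
tcp_pos: [0.545, -0.0944, 0.0343]
tcp_rot: [-0.438, 0.555, 0.437, 0.556]
force: [1.9, -1.4, -1.0]
opening: 0.231
[ 1.9  -1.35 -0.96] [-0.616 -0.73   0.007]
yaw 76.44986194267167 0.03579520021556371 75.370814083807 [ 0.54504052 -0.09436526  0.03425746]
```

```bash
python3 -m pendant '[[[0,0.125,0],[-1.2,0,0],20],[[0,0.25,-0.03],[-2.4,0,0],20],[[0,0.37,-0.06],[-3.6,0,0],20],[[0,0.49,-0.1],[-4.8,0,0],20],[[0,0.6,-0.16],[-6,0,0],20],[[0,0.7,-0.23],[-7.2,0,0],20],[[0,0.8,-0.31],[-8.4,0,0],20],[[0,0.89,-0.4],[-9.6,0,0],20],[[0,0.97,-0.5],[-10.8,0,0],20],[[0,1.04,-0.6],[-12,0,0],20]]'; python3 st.py
python3 -c "
from h import *
d=np.radians(166.3);tgt([.536+.036*np.cos(d),-.129+.036*np.sin(d),.034],166.3)"
```

```text
time_s: 16.95
tcp_pos: [0.5108, -0.104, 0.0343]
tcp_rot: [0.657, -0.262, -0.656, -0.263]
force: [3.1, 1.9, -0.9]
opening: 0.228
[ 3.14  1.95 -0.92] [ 0.576 -0.977 -0.012]
yaw 136.41293340945458 0.03550681366657654 135.15988849443008 [ 0.51082293 -0.10396305  0.03434078]
[0.01, 0.62, -0.14] [-5.98, -0.02, 0.02]
```

```bash
python3 -m pendant '[[[0,0.125,0],[-1.2,0,0],20],[[0,0.25,-0.02],[-2.4,0,0],20],[[0,0.38,-0.05],[-3.6,0,0],20],[[0,0.5,-0.09],[-4.8,0,0],20],[[0,0.64,-0.14],[-6.1,0,0],20],[[0,0.66,-0.15],[-6.3,0,0],20],[[0,0.63,-0.14],[-6,0,0],20],[[0,0.63,-0.14],[-6,0,0],20],[[-1,0.63,-0.14],[-6,0,0],20],[[-3,0.63,-0.14],[-6,0,0],36]]'; python3 st.py; python3 - <<'E'
from h import *;import pickle
print(proj("scene",[.5,-.12,.063]))
s1=eyes.camera("scene");w=eyes.camera("wrist");m=eyes.camera_model("wrist");pickle.dump(m,open("m6.pkl","wb"))
cv2.imwrite("pics/w6.png",w);cv2.imwrite("pics/s6.png",s1)
a=cv2.resize(w[60:250,40:360],None,fx=2.5,fy=2.5,interpolation=cv2.INTER_CUBIC)
b=cv2.resize(s1[120:170,220:420],(500,125),interpolation=cv2.INTER_CUBIC);c=np.zeros((125,800,3),np.uint8);c[:,:500]=b
cv2.imwrite("pics/mont2.png",np.vstack([a,c]))
E
```

```text
time_s: 18.2
tcp_pos: [0.4978, -0.1208, 0.1229]
tcp_rot: [-0.7, 0.086, 0.704, 0.085]
force: [0.5, 0.4, -0.2]
opening: 0.291
[ 0.52  0.36 -0.22] [ 0.022 -0.324  0.02 ]
yaw 166.09832846478386 0.03902416487413875 167.860495787115 [ 0.49784847 -0.1207935   0.12288754]
[[302.34342009 163.67724308]]
```

View pics/mont2.png

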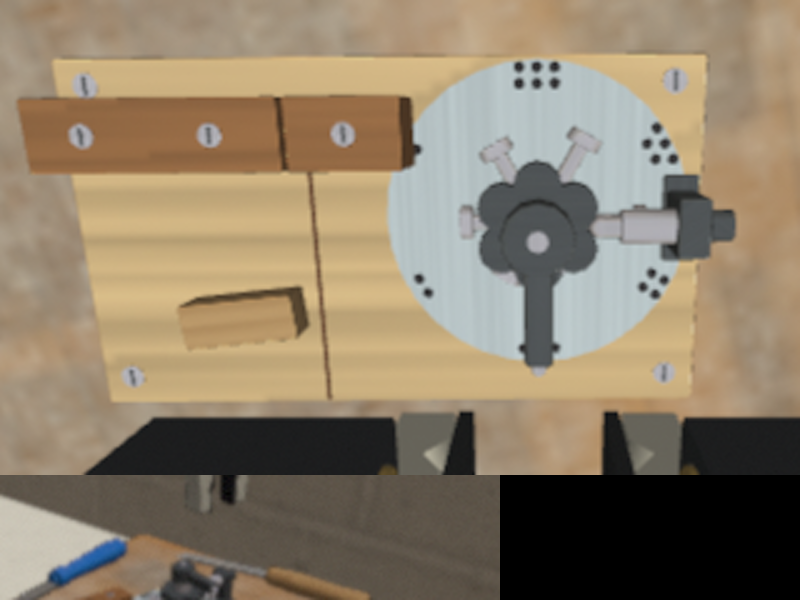

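The lever now covers the three-dot mark: its tip is at crop px (539,368), pointing to the board's front. The waste's top face is around (240,323) in that crop. The lever step is done, so I'll refine the jig and waste poses.

```bash
cat > fit2.py <<'E'
from h import *;import pickle
m=pickle.load(open("m6.pkl","rb"))
px=lambda p:np.array(p)/2.5+[40,60]-.3
P=lambda a:[.008+.0545*np.cos(np.radians(a)),-.06+.0545*np.sin(np.radians(a))]
loc=[[.07,.125],[.07,-.125],[-.07,-.125],[-.07,.125],[-.07,.03],P(0),P(300),P(240),P(120)]
w=ray("",px([[53,58],[708,53],[692,397],[112,402],[330,399],[537,75],[659,144],[653,284],[424,286]]),.015,m)
t,th,r=fit(loc,w);print("jig",t,np.degrees(th),(r*1e3).round(1))
R=np.array([[np.cos(th),-np.sin(th)],[np.sin(th),np.cos(th)]])
print("hub jig",R.T@(ray("",px([538,242]),.0735,m)[0,:2]-t)*1e3,"tip",R.T@(ray("",px([539,368]),.063,m)[0,:2]-t)*1e3)
q=ray("",px([[178,308],[292,296],[300,338],[188,350]]),.033,m)[:,:2];print("waste jig",((q-t)@R*1e3).round(1))
c=q.mean(0);print("waste",c,(R.T@(c-t)*1e3).round(1),"dir",np.degrees(np.arctan2(*(q[0]-q[1])[::-1])))
E
python3 fit2.py; python3 -c "
from h import *
print(eyes.camera_model('wrist')['t'],ctrl.state()['tcp_pos'])"
```

```text
jig [ 0.5433052  -0.06944127] -13.33285072025457 [2.6 1.8 1.4 2.3 1.4 1.1 0.9 1.3 0.5]
hub jig [  7.66948645 -59.53104429] tip [-38.83080491 -59.47005051]
waste jig [[-23.6  79.9]
 [-19.2  35.4]
 [-36.1  33.9]
 [-40.7  78.4]]
waste [ 0.52734194 -0.00717737] [-29.9  56.9] dir 82.33408825540027
[0.00283385 0.48432271 0.46316342] [ 0.50389733 -0.12091601  0.13017606]
```

```bash
python3 -c "
from h import *
tgt([.5273,-.0072,.08],80)"
```

```text
[1.68, -3.86, 0.16] [17.24, -0.07, 0.1]
```

```bash
python3 -m pendant '[[[0,-0.5,0],[2.1,0,0],44],[[0.2,-1,0.05],[4.2,0,0],44],[[0.5,-1.6,0.08],[6.3,0,0],44],[[0.8,-2.2,0.1],[8.4,0,0],44],[[1.1,-2.8,0.12],[10.5,0,0],44],[[1.4,-3.4,0.15],[12.6,0,0],44],[[1.68,-3.86,0.16],[14.7,0,0],44],[[1.68,-3.86,0.16],[16.6,0,0],44],[[1.68,-3.86,0.16],[17.24,0,0],44],[[1.68,-3.86,0.16],[17.24,0,0],44]]'; python3 - <<'E'
from h import *
tgt([.5273,-.0072,.003],80)
w=eyes.camera("wrist");cv2.imwrite("pics/w7.png",w)
E
```

```text
time_s: 19.55
tcp_pos: [0.5228, -0.0071, 0.0735]
tcp_rot: [-0.454, 0.542, 0.454, 0.542]
force: [-0.4, -0.2, 0.1]
opening: 0.502
[2.35, -0.15, 0.02] [-0.01, 0.0, 0.0]
```

```bash
python3 -m pendant '[[[0.8,-0.15,0],[0,0,0],44],[[1.6,-0.15,0],[0,0,0],44],[[2.1,-0.15,0],[0,0,0],44],[[2.35,-0.15,0],[0,0,0],44],[[2.35,-0.15,0],[0,0,0],44],[[2.35,-0.15,0],[0,0,0],10],[[2.35,-0.15,0],[0,0,0],10],[[2.35,-0.15,0],[0,0,0],10],[[2.35,-0.15,0],[0,0,0],10],[[2.2,-0.15,0],[0,0,0],10]]'; python3 st.py;  python3 - <<'E'
from h import *
w=eyes.camera("wrist");cv2.imwrite("pics/w8.png",w);cv2.imwrite("pics/s8.png",eyes.camera("scene"))
E
```

```text
time_s: 20.85
tcp_pos: [0.5269, -0.0082, 0.0075]
tcp_rot: [-0.454, 0.542, 0.454, 0.542]
force: [-0.1, 0.4, -0.2]
opening: 0.196
[-0.11  0.43 -0.2 ] [ 0.034 -0.003  0.046]
yaw 79.95451777910664 0.12117240459235729 94.29563376847399 [ 0.52692386 -0.00816799  0.00751138]
```

```bash
python3 -m pendant '[[[0,0,0],[0,0,0],10],[[0,0,0],[0,0,0],10],[[-0.5,0,0],[0,0,0],10],[[-0.6,0.4,0],[0,0,0],10],[[-0.6,0.9,0],[0,0,0],10],[[-0.6,1.4,0],[0,0,0],10],[[-0.6,1.9,0],[0,0,0],10],[[-0.6,2.4,0],[0,0,0],10],[[-0.6,2.4,0],[0,0,0],10],[[-0.6,2.4,0],[0,0,0],10]]'; python3 st.py;  python3 - <<'E'
from h import *
w=eyes.camera("wrist");cv2.imwrite("pics/w9.png",w);s=eyes.camera("scene");cv2.imwrite("pics/s9.png",s)
print("opening",ctrl.state()["opening"]*87.6)
# waste detection: is pine block at old place in scene? compare with s_b
old=proj("scene",[.5273,-.0072,.033])[0];print(old)
o=cv2.imread("pics/s_b.png");u,v=old.astype(int)
print("old patch",o[v-3:v+4,u-3:u+4].mean((0,1)),"now",s[v-3:v+4,u-3:u+4].mean((0,1)))
E
```

```text
time_s: 22.2
tcp_pos: [0.4567, 0.0047, 0.0258]
tcp_rot: [-0.455, 0.541, 0.454, 0.542]
force: [-0.2, 1.2, -1.4]
opening: 0.2
[-0.18  1.23 -1.44] [ 0.048 -0.074  0.   ]
yaw 79.98871633225636 0.15546673325152138 120.66723829712676 [0.45670401 0.00472379 0.02578552]
opening 17.224753581826814
[265.04555107 188.11547882]
old patch [ 88.83673469 127.06122449 158.48979592] now [108.91836735 149.20408163 177.57142857]
```

```bash
python3 -m pendant '[[[0,0.2,0],[0,0,0],10],[[0.3,0.4,0],[0,0,0],10],[[0.7,0.4,0],[0,0,0],10],[[1,0.4,0],[0,0,0],10],[[1,0.4,0],[0,0,0],10],[[1,0.4,0],[0,0,0],27],[[1,0.4,0],[0,0,0],27],[[0.4,0.4,0],[0,0,0],27],[[-1,0.4,0],[0,0,0],50],[[-3,0.4,0],[0,0,0],70]]'; python3 - <<'E'
from h import *
print("opening",ctrl.state()["opening"]*87.6)
o=[.624,.322];a=np.degrees(.503)
print("offcut axis",a);tgt([.61,.31,.12],a)
import pickle
cv2.imwrite("pics/s10.png",eyes.camera("scene"));cv2.imwrite("pics/w10.png",eyes.camera("wrist"));pickle.dump(eyes.camera_model("wrist"),open("m10.pkl","wb"))
E
```

```text
time_s: 23.55
tcp_pos: [0.4434, 0.0061, 0.1162]
tcp_rot: [-0.454, 0.543, 0.455, 0.541]
force: [3.1, 0.9, 0.5]
opening: 0.473
opening 41.40350520758605
offcut axis 28.819777095080408
[-0.15, -3.7, 10.94] [10.23, -0.03, -0.02]
```

```bash
python3 -c "
from h import *
tgt([.655,.34,.14],28.8)"
python3 - <<'E'
# waste check in scene
from h import *
a=cv2.imread("pics/s10.png");print(proj("scene",[[.432,.007,.009],[.45,.0,.009]]))
E
```

```text
[-0.49, -4.87, 12.1] [10.25, 0.11, 0.08]
[[294.03246419 213.62302717]
 [289.33990089 209.44635479]]
```

```bash
python3 -m pendant '[[[-0.4,-0.6,1.5],[1.3,0,0],70],[[-0.4,-1.2,3],[2.6,0,0],70],[[-0.4,-1.8,4.5],[3.9,0,0],70],[[-0.4,-2.4,6],[5.2,0,0],70],[[-0.5,-3,7.5],[6.5,0,0],70],[[-0.5,-3.6,9],[7.8,0,0],70],[[-0.5,-4.2,10.5],[9.1,0,0],70],[[-0.5,-4.87,12.1],[10.25,0,0],70],[[-0.5,-4.87,12.1],[10.25,0,0],70],[[-0.5,-4.87,12.1],[10.25,0,0],70]]'; python3 - <<'E'
from h import *;import pickle
w=eyes.camera("wrist");m=eyes.camera_model("wrist");pickle.dump(m,open("m11.pkl","wb"));cv2.imwrite("pics/w11.png",w)
s=eyes.camera("scene");cv2.imwrite("pics/s11.png",s);t=eyes.camera("top");cv2.imwrite("pics/t11.png",t)
pr=proj("",[.624,.322,.018],m)[0];print("pred centre",pr)
hsv=cv2.cvtColor(w,cv2.COLOR_BGR2HSV)
u,v=pr.astype(int);print("hsv centre",hsv[v-4:v+5,u-4:u+5].reshape(-1,3).mean(0),hsv[v-4:v+5,u-4:u+5].reshape(-1,3).std(0))
for c in([60,60],[60,180],[440,60],[440,180],[256,30]):print(c,hsv[c[1],c[0]])
# waste in top: diff
o=cv2.imread("pics/t11.png");c=o[170:235,230:330]
print(proj("top",[.432,.007,.018]))
E
```

```text
time_s: 24.9
tcp_pos: [0.6513, 0.3383, 0.13]
tcp_rot: [-0.176, 0.685, 0.175, 0.685]
force: [-0.0, -0.2, -0.3]
opening: 0.8
pred centre [254.03550404 149.66498649]
hsv centre [ 17.13580247 112.72839506 175.96296296] [0.34257869 1.85267471 2.75073254]
[60, 60] [ 17  50 169]
[60, 180] [ 42   6 221]
[440, 60] [15 17 61]
[440, 180] [116  30  67]
[256, 30] [ 17  59 150]
[[253.41009593 221.40868052]]
```

```bash
python3 - <<'E'
from h import *;import pickle
w=cv2.imread("pics/w11.png");m=pickle.load(open("m11.pkl","rb"))
lab=cv2.cvtColor(w,cv2.COLOR_BGR2LAB).astype(int);c=lab[145:155,250:260].reshape(-1,3).mean(0)
M=((abs(lab-c)<[14,9,10]).all(2)).astype(np.uint8);M=cv2.morphologyEx(M,cv2.MORPH_OPEN,np.ones((3,3)))
n,L,st,_=cv2.connectedComponentsWithStats(M);k=L[150,254];print("stat",st[k])
cn=max(cv2.findContours((L==k).astype(np.uint8),0,1)[0],key=cv2.contourArea)
for z in(.018,):
    P=ray("",cn[:,0],z,m)[:,:2].astype(np.float32)*1000
    print(cv2.minAreaRect(P),cv2.minAreaRect(cn),cv2.contourArea(cn))
v=w[20:320,80:430].copy();cv2.drawContours(v,[cn-[80,20]],-1,(0,0,255),1)
s=cv2.imread("pics/s11.png")[150:250,220:340]
a=cv2.resize(v,(440,377));b=cv2.resize(s,(350,292));o=np.zeros((377,800,3),np.uint8);o[:,:440]=a;o[:292,445:795]=b;cv2.imwrite("pics/m11.png",o)
# waste in top
t=cv2.imread("pics/t11.png");l=cv2.cvtColor(t,cv2.COLOR_BGR2LAB).astype(int);print(l[215:229,246:262,2].tolist())
E
```

```text
stat [  133     0   379   257 33091]
((558.771240234375, 354.8116149902344), (300.2581481933594, 261.36798095703125), 0.34733596444129944) ((325.05224609375, 95.2724609375), (281.95574951171875, 321.0684814453125), 26.25865936279297) 33303.0
[[149, 153, 155, 155, 155, 155, 154, 153, 152, 152, 150, 148, 146, 145, 144, 142], [150, 154, 155, 155, 155, 156, 155, 155, 155, 154, 154, 154, 153, 151, 148, 144], [150, 154, 154, 155, 155, 156, 156, 155, 155, 156, 155, 155, 156, 155, 150, 146], [149, 152, 152, 153, 154, 155, 155, 155, 155, 155, 156, 155, 156, 155, 150, 144], [145, 147, 148, 149, 151, 152, 153, 154, 153, 154, 155, 156, 155, 154, 150, 144], [143, 143, 145, 145, 145, 147, 148, 149, 149, 151, 151, 153, 153, 152, 148, 143], [142, 142, 143, 143, 142, 143, 144, 144, 145, 146, 147, 148, 149, 148, 145, 142], [142, 142, 142, 142, 142, 143, 143, 142, 142, 143, 143, 144, 144, 144, 143, 143], [141, 143, 143, 143, 143, 143, 143, 142, 141, 141, 141, 141, 142, 142, 143, 142], [142, 143, 143, 144, 144, 144, 142, 141, 140, 141, 141, 141, 142, 142, 143, 142], [143, 143, 143, 144, 144, 144, 143, 141, 140, 140, 141, 141, 143, 142, 142, 141], [143, 143, 144, 144, 144, 143, 142, 141, 140, 140, 141, 141, 142, 142, 141, 141], [143, 144, 143, 144, 143, 143, 142, 141, 141, 140, 141, 142, 143, 141, 141, 141], [141, 142, 143, 143, 143, 143, 142, 141, 140, 140, 141, 141, 141, 140, 141, 140]]
```

```bash
cat > rect.py <<'E'
from h import *;import pickle
from scipy.ndimage import map_coordinates,gaussian_filter
def rectfit(img,m,x0,y0,a0,z,L=.085,W=.042,rng=(.012,.012,9),rows=None,sig=1.0):
    ch=gaussian_filter(cv2.cvtColor(img,cv2.COLOR_BGR2LAB).astype(float),(sig,sig,0))
    gx=np.gradient(ch,axis=1);gy=np.gradient(ch,axis=0)
    s=np.linspace(-.47,.47,40)
    def sc(p):
        x,y,a=p;c,sn=np.cos(np.radians(a)),np.sin(np.radians(a));tot=[]
        for (px,py,nx,ny) in [(s*L,s*0+W/2,0,1),(s*L,s*0-W/2,0,-1),(s*0+L/2,s*W,1,0),(s*0-L/2,s*W,-1,0)]:
            X=np.c_[x+c*px-sn*py,y+sn*px+c*py,np.full(len(s),z)];N=np.array([c*nx-sn*ny,sn*nx+c*ny,0])*.001
            u=proj("",X,m);d=proj("",X+N,m)-u;d/=np.linalg.norm(d,axis=1)[:,None]
            g=[map_coordinates(gx[...,k],u[:,::-1].T,order=1)*d[:,0]+map_coordinates(gy[...,k],u[:,::-1].T,order=1)*d[:,1] for k in range(3)]
            ok=np.ones(len(s),bool) if rows is None else u[:,1]<rows
            tot.append(np.linalg.norm([gk[ok].mean() for gk in g]) if ok.sum()>5 else 0)
        return sum(min(t,8) for t in tot),tot
    best=max(((sc((x0+i,y0+j,a0+k))[0],(x0+i,y0+j,a0+k)) for i in np.arange(-rng[0],rng[0]+1e-6,.002) for j in np.arange(-rng[1],rng[1]+1e-6,.002) for k in np.arange(-rng[2],rng[2]+.1,1.5)),key=lambda t:t[0])
    from scipy.optimize import minimize
    r=minimize(lambda q:-sc((q[0]/1e3,q[1]/1e3,q[2]))[0],[best[1][0]*1e3,best[1][1]*1e3,best[1][2]],method="Nelder-Mead",options=dict(initial_simplex=None))
    p=(r.x[0]/1e3,r.x[1]/1e3,r.x[2]);return np.round(p,4),np.round(sc(p)[1],2)
E
python3 - <<'E'
from rect import *
print("wrist",rectfit(cv2.imread("pics/w11.png"),pickle.load(open("m11.pkl","rb")),.624,.322,28.8,.018,rows=222))
print("top0",rectfit(cv2.resize(cv2.imread("pics/top0.png"),(512,384),interpolation=cv2.INTER_AREA),eyes.camera_model("top"),.624,.322,28.8,.018,sig=.7))
E
```

```text
wrist (array([ 0.6275,  0.3273, 28.7293]), array([3.62, 2.93, 0.73, 7.77]))
top0 (array([ 0.6274,  0.3285, 28.9739]), array([2.53, 6.23, 2.16, 7.14]))
```

```bash
python3 -c "
from h import *
print(ctrl.state()['tcp_pos']);tgt([.6275,.3275,-.012],28.8)"
```

```text
[0.65142914 0.33770169 0.13122404]
[4.77, 0.08, -0.87] [-0.02, 0.01, -0.0]
```

```bash
python3 -m pendant '[[[0.8,0.08,-0.5],[0,0,0],60],[[2,0.08,-0.87],[0,0,0],60],[[3.3,0.08,-0.87],[0,0,0],60],[[4.3,0.08,-0.87],[0,0,0],60],[[4.77,0.08,-0.87],[0,0,0],58],[[4.77,0.08,-0.87],[0,0,0],52],[[4.77,0.08,-0.87],[0,0,0],30],[[4.77,0.08,-0.87],[0,0,0],30],[[4.77,0.08,-0.87],[0,0,0],30],[[4.77,0.08,-0.87],[0,0,0],30]]'; python3 st.py; python3 -c "
from h import *
print(ctrl.state()['opening']*87.6)"
```

```text
time_s: 26.3
tcp_pos: [0.6285, 0.3288, -0.0108]
tcp_rot: [-0.175, 0.684, 0.176, 0.686]
force: [-1.6, 0.1, 6.4]
opening: 0.467
[-1.58  0.12  6.42] [-0.037  0.166  0.007]
yaw 28.73156873217893 0.4670334033536845 78.57463191937084 [ 0.62851527  0.32877847 -0.01083981]
40.889247748247435
```

```bash
python3 -m pendant '[[[-1,0,0],[0,0,0],30],[[-2.3,0,0],[0,0,0],30],[[-2.8,0,0],[0,0,0],30],[[-2.8,-0.7,-1],[-0.8,0,0],30],[[-2.8,-1.4,-2],[-1.6,0,0],30],[[-2.8,-2.1,-3],[-2.4,0,0],30],[[-2.8,-2.8,-4],[-3.4,0,0],30],[[-2.8,-3.6,-4.9],[-4.6,0,0],30],[[-2.8,-4.4,-5.7],[-5.8,0,0],30],[[-2.8,-5.2,-6.4],[-7,0,0],30]]'; python3 -c "
from h import *
print(ctrl.state()['opening']*87.6);tgt([.5274,-.04,.04],76.7)"
```

```text
time_s: 27.55
tcp_pos: [0.5332, 0.0979, 0.0712]
tcp_rot: [-0.374, 0.6, 0.374, 0.6]
force: [0.9, -0.1, 0.1]
opening: 0.469
41.11327036114316
[1.04, -1.85, -4.21] [-2.56, -0.0, -0.01]
```

```bash
python3 -m pendant '[[[0,-0.6,-1.3],[-1,0,0],30],[[0.2,-1.2,-2.6],[-2,0,0],30],[[0.6,-1.85,-3.7],[-2.56,0,0],30],[[1,-1.85,-4.21],[-2.56,0,0],30],[[1,-1.85,-4.21],[-2.56,0,0],30],[[1.5,-1.85,-4.21],[-2.56,0,0],30],[[1.9,-1.85,-4.21],[-2.56,0,0],30],[[2.13,-1.85,-4.21],[-2.56,0,0],30],[[2.13,-1.85,-4.21],[-2.56,0,0],30],[[2.13,-1.85,-4.21],[-2.56,0,0],30]]'; python3 st.py
```

```text
time_s: 28.8
tcp_pos: [0.5282, -0.0386, 0.0077]
tcp_rot: [-0.438, 0.555, 0.438, 0.555]
force: [-0.4, 0.5, 0.9]
opening: 0.468
[-0.4   0.52  0.92] [ 0.074 -0.091 -0.062]
yaw 76.52941122725915 0.09077364445810074 94.903426326158 [ 0.52824099 -0.03855857  0.0077281 ]
```

```bash
python3 -m pendant '[[[0.07,0,0],[0,0,0],30],[[0.07,0,0],[0,0,0],50],[[0.07,0,0],[0,0,0],50],[[0.07,0,0],[0,0,0],50],[[-0.6,0,0],[0,0,0],50],[[-1.5,0,0],[0,0,0],50],[[-2.5,0,0.6],[0,0,0],0],[[-3.2,0,1.2],[0,0,0],0],[[-3.2,0,1.6],[0,0,0],0],[[-3.2,0,1.6],[0,0,0],0]]'; python3 - <<'E'
from rect import *
print(ctrl.state()['tcp_pos'])
w=eyes.camera("wrist");m=eyes.camera_model("wrist");pickle.dump(m,open("m12.pkl","wb"));cv2.imwrite("pics/w12.png",w)
p,sc=rectfit(w,m,.528,-.0386,76.7,.033,rows=220);print(p,sc)
t=eyes.camera("top");p2,sc=rectfit(t,eyes.camera_model("top"),.528,-.0386,76.7,.033,sig=.7);print(p2,sc)
th=np.radians(-13.35);R=np.array([[np.cos(th),-np.sin(th)],[np.sin(th),np.cos(th)]])
for q in(p,p2):print("jig",R.T@(q[:2]-[.543,-.0693])*1e3)
E
```

```text
time_s: 30.05
tcp_pos: [0.5388, 0.0084, 0.103]
tcp_rot: [-0.438, 0.555, 0.438, 0.555]
force: [-0.5, 0.2, -0.6]
opening: 0.177
[0.53883059 0.00839282 0.10298503]
[ 5.26400e-01 -4.19000e-02  7.68698e+01] [ 6.95  9.23  6.86 10.56]
[ 5.28700e-01 -3.53000e-02  7.67692e+01] [8.46 1.2  2.86 8.  ]
jig [-22.47806067  22.82666836]
jig [-21.76414465  29.77938898]
```

```bash
cat >> h.py <<'E'
_t=np.radians(-13.35);RJ=np.array([[np.cos(_t),-np.sin(_t)],[np.sin(_t),np.cos(_t)]]);TJ=np.array([.543,-.0693])
def j2w(x,y,z): return [*(RJ@np.array([x,y])/1e3+TJ),z]
def w2j(p): return (RJ.T@(np.array(p[:2])-TJ)*1e3).round(1)
E
python3 -c "
from h import *
tgt(j2w(-70,20,.006),76.65)"
```

```text
[3.22, 1.58, -1.79] [-0.03, -0.01, -0.02]
```

```bash
python3 -m pendant '[[[0,0.8,-0.9],[0,0,0],0],[[0,1.58,-1.79],[0,0,0],0],[[0,1.58,-1.79],[0,0,0],0],[[1.2,1.58,-1.79],[0,0,0],0],[[2.4,1.58,-1.79],[0,0,0],0],[[3.1,1.58,-1.79],[0,0,0],0],[[3.24,1.58,-1.79],[0,0,0],0],[[3.24,1.38,-1.79],[0,0,0],0],[[3.24,1.18,-1.79],[0,0,0],0],[[3.24,0.98,-1.79],[0,0,0],0]]'; python3 - <<'E'
from h import *
s=ctrl.state();print(s["force"].round(1),w2j(s["tcp_pos"]),s["tcp_pos"][2],s["opening"]*87.6);tgt(j2w(-38,20,.006),76.65)
E
```

```text
time_s: 31.4
tcp_pos: [0.499, -0.0374, 0.0072]
tcp_rot: [-0.438, 0.555, 0.438, 0.556]
force: [-2.2, -0.2, 2.5]
opening: 0.005
[-2.2 -0.2  2.5] [-50.2  20.9] 0.007173965392951148 0.4254113027393259
[0.04, -0.41, -0.03] [-0.03, 0.01, 0.01]
```

```bash
python3 -m pendant '[[[0.02,-0.1,0],[0,0,0],0],[[0.02,-0.2,0],[0,0,0],0],[[0.02,-0.3,0],[0,0,0],0],[[0.02,-0.4,0],[0,0,0],0],[[0.02,-0.45,0],[0,0,0],0],[[0.02,-0.48,0],[0,0,0],0],[[0.02,-0.51,0],[0,0,0],0],[[0.02,-0.53,0],[0,0,0],0],[[0.02,-0.55,0],[0,0,0],0],[[0.02,-0.55,0],[0,0,0],0]]'; python3 - <<'E'
from rect import *
s=ctrl.state();print(s["force"].round(1),w2j(s["tcp_pos"]),s["tcp_pos"][2])
t=eyes.camera("wrist");m=eyes.camera_model("wrist")
x,y,_=j2w(6,22,0);p,sc=rectfit(t,m,x,y,76.65,.033,rows=222);print(p,sc,w2j(p))
E
```

```text
time_s: 32.65
tcp_pos: [0.5128, -0.0417, 0.0068]
tcp_rot: [-0.437, 0.556, 0.438, 0.555]
force: [-8.9, 1.7, 15.8]
opening: 0.007
[-8.9  1.7 15.8] [-35.8  19.9] 0.006786893838416214
[ 5.419e-01 -4.930e-02  8.115e+01] [ 9.62 10.36  0.   16.21] [-5.7 19.2]
```

```bash
python3 -c "
from h import *
tgt(j2w(4,84,.10),76.65)"
python3 -m pendant '[[[0,0.1,0],[0,0,0],0],[[0,0.25,0],[0,0,0],0],[[-1.2,0.25,0],[0,0,0],0],[[-2.5,0.25,0.3],[0,0,0],0],[[-3.1,-0.4,1],[0,0,0],0],[[-3.1,-1,1.6],[0,0,0],0],[[-3.1,-1.33,2.13],[0,0,0],0],[[-3.1,-1.33,2.13],[0,0,0],0],[[-3.1,-1.33,2.13],[0,0,0],0],[[-3.1,-1.33,2.13],[0,0,0],0]]'; python3 - <<'E'
from rect import *
s=ctrl.state();print(s["force"].round(1),w2j(s["tcp_pos"]),s["tcp_pos"][2])
t=eyes.camera("wrist");m=eyes.camera_model("wrist");cv2.imwrite("pics/w13.png",t);pickle.dump(m,open("m13.pkl","wb"))
x,y,_=j2w(7,22,0);p,sc=rectfit(t,m,x,y,76.65,.033,rows=222);print(p,sc,w2j(p))
print("fence line check",[proj("",j2w(29,yy,z),m)[0].round(0) for yy,z in((-12,.045),(60,.045),(-12,.015))])
E
```

```text
[-3.11, -1.32, 2.14] [-0.03, -0.01, -0.02]
time_s: 33.95
tcp_pos: [0.5671, 0.0111, 0.0986]
tcp_rot: [-0.438, 0.556, 0.438, 0.555]
force: [0.3, -0.7, -0.4]
opening: 0.004
[ 0.3 -0.7 -0.4] [ 4.9 83.8] 0.09856132123072388
[ 5.44400e-01 -4.50000e-02  7.83617e+01] [ 6.88  8.    7.68 14.48] [-4.2 24. ]
fence line check [array([222.,  75.]), array([225., 170.]), array([225.,  78.])]
```

```bash
python3 -c "
from h import *
tgt(j2w(-52,22,-.003),76.65)"
```

```text
[3.39, 1.89, -2.07] [-0.03, -0.0, -0.0]
```

```bash
python3 -m pendant '[[[0,0.7,-0.8],[0,0,0],0],[[0,1.4,-1.6],[0,0,0],0],[[0,1.9,-2.07],[0,0,0],0],[[0,1.9,-2.07],[0,0,0],0],[[1.2,1.9,-2.07],[0,0,0],0],[[2.4,1.9,-2.07],[0,0,0],0],[[3.1,1.9,-2.07],[0,0,0],0],[[3.37,1.9,-2.07],[0,0,0],0],[[3.37,1.75,-2.07],[0,0,0],0],[[3.37,1.65,-2.07],[0,0,0],0]]'; python3 - <<'E'
from h import *
s=ctrl.state();print(s["force"].round(1),w2j(s["tcp_pos"]),s["tcp_pos"][2])
E
```

```text
time_s: 35.25
tcp_pos: [0.5066, -0.037, -0.0014]
tcp_rot: [-0.438, 0.555, 0.438, 0.556]
force: [0.3, 0.3, 0.9]
opening: 0.003
[0.3 0.3 0.9] [-42.9  23. ] -0.0013999793832012788
```

```bash
python3 -m pendant '[[[0,-0.05,0],[0,0,0],0],[[0,-0.1,0],[0,0,0],0],[[0,-0.15,0],[0,0,0],0],[[0,-0.2,0],[0,0,0],0],[[0,-0.25,0],[0,0,0],0],[[0,-0.3,0],[0,0,0],0],[[0,-0.33,0],[0,0,0],0],[[0,-0.36,0],[0,0,0],0],[[0,-0.39,0],[0,0,0],0],[[0,-0.41,0],[0,0,0],0]]'; python3 - <<'E'
from rect import *
s=ctrl.state();print(s["force"].round(1),w2j(s["tcp_pos"]),s["tcp_pos"][2])
t=eyes.camera("wrist");m=eyes.camera_model("wrist")
x,y,_=j2w(0,22,0);p,sc=rectfit(t,m,x,y,76.65,.033,rows=222);print(p,sc,w2j(p))
E
```

```text
time_s: 36.5
tcp_pos: [0.5172, -0.0402, -0.0024]
tcp_rot: [-0.438, 0.555, 0.438, 0.555]
force: [-0.1, -0.2, 0.4]
opening: 0.003
[-0.1 -0.2  0.4] [-31.8  22.3] -0.002352702134050026
[ 5.481e-01 -5.190e-02  8.115e+01] [14.6   9.73  0.   11.35] [ 0.9 18.1]
```

```bash
python3 -m pendant '[[[0,-0.03,0],[0,0,0],0],[[0,-0.06,0],[0,0,0],0],[[0,-0.09,0],[0,0,0],0],[[0,-0.12,0],[0,0,0],0],[[0,-0.15,0],[0,0,0],0],[[0,-0.18,0],[0,0,0],0],[[0,-0.21,0],[0,0,0],0],[[0,-0.24,0],[0,0,0],0],[[0,-0.26,0],[0,0,0],0],[[0,-0.28,0],[0,0,0],0]]'; python3 - <<'E'
from h import *
s=ctrl.state();print(s["force"].round(1),w2j(s["tcp_pos"]),s["tcp_pos"][2])
E
```

```text
time_s: 37.8
tcp_pos: [0.5191, -0.0415, -0.0031]
tcp_rot: [-0.435, 0.558, 0.44, 0.553]
force: [-21.0, 16.2, 16.7]
opening: 0.005
[-21.   16.2  16.7] [-29.6  21.5] -0.0030536425863365024
```

```bash
python3 -m pendant '[[[0,0.25,0],[0,0,0],0],[[0,0.5,0],[0,0,0],0],[[-1,0.5,0],[0,0,0],0],[[-2.3,0.5,0],[0,0,0],0],[[-3.4,0.3,0.6],[0,0,0],0],[[-3.4,-0.4,1.4],[0,0,0],0],[[-3.4,-0.9,2.1],[0,0,0],0],[[-3.4,-0.9,2.1],[0,0,0],0],[[-3.4,-0.9,2.1],[0,0,0],0],[[-3.4,-0.9,2.1],[0,0,0],0]]'; python3 - <<'E'
from rect import *
s=ctrl.state();print(s["force"].round(1),w2j(s["tcp_pos"]),s["tcp_pos"][2])
t=eyes.camera("wrist");m=eyes.camera_model("wrist");cv2.imwrite("pics/w14.png",t);pickle.dump(m,open("m14.pkl","wb"))
x,y,_=j2w(7,20,0);p,sc=rectfit(t,m,x,y,76.65,.033,rows=222);print(p,sc,w2j(p))
tgt(j2w(4,84,-.003),76.65)
E
```

```text
time_s: 39.05
tcp_pos: [0.5657, 0.0123, 0.0996]
tcp_rot: [-0.438, 0.555, 0.438, 0.555]
force: [-0.9, -0.1, -0.7]
opening: 0.005
[-0.9 -0.1 -0.7] [ 3.2 84.6] 0.09962430362012889
[ 5.5520e-01 -4.8300e-02  7.6969e+01] [ 4.98 14.12  8.   13.92] [ 7.  23.2]
[3.42, -0.02, -0.02] [-0.03, -0.0, -0.0]
```

```bash
python3 -m pendant '[[[1.2,-0.02,0.1],[0,0,0],0],[[2.4,-0.02,0.1],[0,0,0],0],[[3.1,-0.02,0.1],[0,0,0],0],[[3.4,-0.02,0.1],[0,0,0],0],[[3.4,-0.02,0],[0,0,0],0],[[3.4,-0.02,-0.1],[0,0,0],0],[[3.4,-0.02,-0.2],[0,0,0],0],[[3.4,-0.02,-0.3],[0,0,0],0],[[3.4,-0.02,-0.36],[0,0,0],0],[[3.4,-0.02,-0.42],[0,0,0],0]]'; python3 - <<'E'
from h import *
s=ctrl.state();print(s["force"].round(1),w2j(s["tcp_pos"]),s["tcp_pos"][2])
E
```

```text
time_s: 40.35
tcp_pos: [0.5641, 0.0004, -0.0022]
tcp_rot: [-0.438, 0.555, 0.438, 0.555]
force: [0.6, -0.8, -0.4]
opening: 0.009
[ 0.6 -0.8 -0.4] [ 4.4 72.6] -0.0021552190287758427
```

```bash
python3 -m pendant '[[[0,0,-0.04],[0,0,0],0],[[0,0,-0.08],[0,0,0],0],[[0,0,-0.12],[0,0,0],0],[[0,0,-0.16],[0,0,0],0],[[0,0,-0.19],[0,0,0],0],[[0,0,-0.22],[0,0,0],0],[[0,0,-0.25],[0,0,0],0],[[0,0,-0.28],[0,0,0],0],[[0,0,-0.31],[0,0,0],0],[[0,0,-0.33],[0,0,0],0]]'; python3 - <<'E'
from h import *
s=ctrl.state();print(s["force"].round(1),w2j(s["tcp_pos"]),s["tcp_pos"][2])
E
```

```text
time_s: 41.6
tcp_pos: [0.5629, -0.0061, -0.0021]
tcp_rot: [-0.437, 0.554, 0.438, 0.557]
force: [-2.4, 20.0, 1.1]
opening: 0.006
[-2.4 20.   1.1] [ 4.7 66.1] -0.0021106666823653003
```

```bash
python3 -m pendant '[[[0,0,0.3],[0,0,0],0],[[0,0,0.4],[0,0,0],0],[[-1.2,0,0.5],[0,0,0],0],[[-2.4,0,0.6],[0,0,0],0],[[-3.4,0,0.6],[0,0,0],0],[[-3.4,0,0.6],[0,0,0],0],[[-3.4,0,0.6],[0,0,0],0],[[-3.4,0,0.6],[0,0,0],0],[[-3.4,0,0.6],[0,0,0],0],[[-3.4,0,0.6],[0,0,0],0]]'; python3 - <<'E'
from rect import *
s=ctrl.state();print(s["force"].round(1),w2j(s["tcp_pos"]),s["tcp_pos"][2])
t=eyes.camera("wrist");m=eyes.camera_model("wrist");cv2.imwrite("pics/w15.png",t);pickle.dump(m,open("m15.pkl","wb"))
x,y,_=j2w(7,14,0);p,sc=rectfit(t,m,x,y,76.65,.033,rows=222);print(p,sc,w2j(p))
tp=eyes.camera("top");cv2.imwrite("pics/t15.png",tp)
a=cv2.resize(t[0:230,90:410],(640,460),interpolation=cv2.INTER_CUBIC)
cv2.imwrite("pics/fin.png",a)
E
```

```text
time_s: 42.85
tcp_pos: [0.5656, 0.0082, 0.0992]
tcp_rot: [-0.438, 0.556, 0.438, 0.555]
force: [0.5, -0.3, 0.2]
opening: 0.002
[ 0.5 -0.3  0.2] [ 4.1 80.6] 0.09916522083189808
[ 5.52300e-01 -5.84000e-02  7.69025e+01] [ 6.09 14.57  8.49 11.52] [ 6.5 12.8]
```

View pics/fin.png

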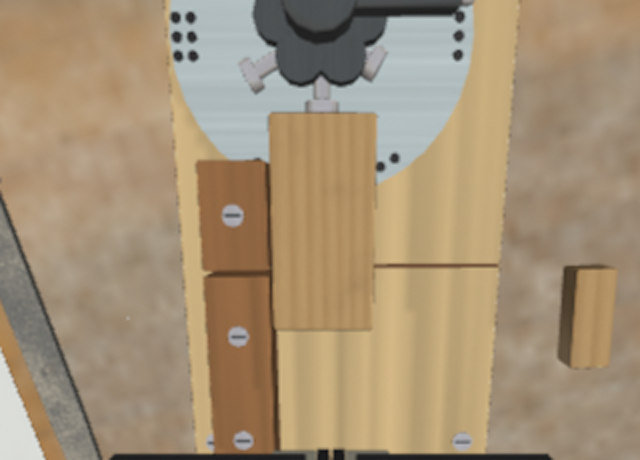

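The view shows the offcut's end against the stop bolt head (322,107), its long side along the fence (272, 160–330), and the waste off the board at (590,315). I'll nudge it gently towards the fence to take up any remaining gap.

```bash
python3 -c "
from h import *
tgt(j2w(-46,12,-.003),76.65)"
python3 -m pendant '[[[0,0.6,-0.8],[0,0,0],0],[[0,1.2,-1.6],[0,0,0],0],[[0,1.7,-2.28],[0,0,0],0],[[0,1.7,-2.28],[0,0,0],0],[[1.2,1.7,-2.28],[0,0,0],0],[[2.4,1.7,-2.28],[0,0,0],0],[[3.1,1.7,-2.28],[0,0,0],0],[[3.4,1.7,-2.28],[0,0,0],0],[[3.4,1.55,-2.28],[0,0,0],0],[[3.4,1.4,-2.28],[0,0,0],0]]'; python3 - <<'E'
from h import *
s=ctrl.state();print(s["force"].round(1),w2j(s["tcp_pos"]),s["tcp_pos"][2])
E
```

```text
[3.41, 1.67, -2.29] [-0.03, -0.0, -0.0]
time_s: 44.2
tcp_pos: [0.5103, -0.0482, -0.0014]
tcp_rot: [-0.438, 0.555, 0.438, 0.556]
force: [-0.3, -0.1, 0.7]
opening: 0.003
[-0.3 -0.1  0.7] [-36.7  13. ] -0.001417407671962606
```

```bash
python3 -m pendant '[[[0,-0.07,0],[0,0,0],0],[[0,-0.14,0],[0,0,0],0],[[0,-0.2,0],[0,0,0],0],[[0,-0.23,0],[0,0,0],0],[[0,-0.26,0],[0,0,0],0],[[0,-0.29,0],[0,0,0],0],[[0,-0.32,0],[0,0,0],0],[[0,-0.35,0],[0,0,0],0],[[0,-0.37,0],[0,0,0],0],[[0,-0.37,0],[0,0,0],0]]'; python3 - <<'E'
from h import *
s=ctrl.state();print(s["force"].round(1),w2j(s["tcp_pos"]),s["tcp_pos"][2])
E
```

```text
time_s: 45.45
tcp_pos: [0.5169, -0.0508, -0.0028]
tcp_rot: [-0.437, 0.557, 0.439, 0.554]
force: [-10.0, 7.0, 7.8]
opening: 0.007
[-10.    7.    7.8] [-29.6  12. ] -0.0027935811471923727
```

```bash
python3 -m pendant '[[[0,0.25,0],[0,0,0],0],[[0,0.5,0],[0,0,0],0],[[-1,0.5,0],[0,0,0],0],[[-2.3,0.5,0],[0,0,0],0],[[-3.4,0.3,0.6],[0,0,0],0],[[-3.4,-0.4,1.4],[0,0,0],0],[[-3.4,-1,2.3],[0,0,0],0],[[-3.4,-1,2.3],[0,0,0],0],[[-3.4,-1,2.3],[0,0,0],0],[[-3.4,-1,2.3],[0,0,0],0]]'; python3 - <<'E'
from rect import *
s=ctrl.state();print(s["force"].round(1),w2j(s["tcp_pos"]),s["tcp_pos"][2])
t=eyes.camera("wrist");m=eyes.camera_model("wrist");cv2.imwrite("pics/w16.png",t)
x,y,_=j2w(7,14,0);p,sc=rectfit(t,m,x,y,76.65,.033,rows=222);print(p,sc,w2j(p))
# gap test vs stop: profile across stop end and fence (dark seam)
for yy in(-5,10,25,45):
    print(yy,[int(t[int(round(v)),int(round(u))].mean()) for u,v in proj("",np.array([j2w(xx,yy,.033) for xx in np.arange(22,36,1)]),m)])
E
```

```text
time_s: 46.7
tcp_pos: [0.5643, 0.0086, 0.0996]
tcp_rot: [-0.438, 0.555, 0.438, 0.555]
force: [-0.2, -0.2, -0.4]
opening: 0.006
[-0.2 -0.2 -0.4] [ 2.8 80.7] 0.09963322018004656
[ 5.52400e-01 -5.90000e-02  7.69619e+01] [ 6.31 13.7   6.31 10.54] [ 6.8 12.2]
-5 [143, 142, 140, 138, 135, 131, 60, 81, 100, 103, 105, 105, 104, 102]
10 [144, 143, 142, 140, 135, 118, 82, 57, 102, 103, 104, 105, 104, 102]
25 [144, 145, 142, 140, 138, 131, 97, 83, 103, 101, 103, 104, 103, 102]
45 [143, 144, 142, 141, 140, 136, 60, 90, 110, 109, 107, 101, 100, 98]
```

```bash
python3 -c "
from plant import workorder
print(workorder.finish_job())"
```

```text
the job is handed in; nothing more can be done
None
```

The jig is set up and the job was handed in at about 47 s, with the gripper lifted clear and touching nothing.

- **Lever:** I turned it from the one-dot mark to the three-dot detent, and the wrist pictures show the pointer over the three dots. The first attempts passed over the lever without moving it. The fingertips appeared to sit about 20 mm above the reported TCP, so I worked lower from then on.
- **Waste:** I gripped it, lifted it off the front edge and set it on the bench. Its centre is roughly 40 mm outside the board.
- **Offcut:** I laid it on the board, pushed it against the fence, then against the stop bolt, then gave it a last nudge to the fence.
    - **First fence push:** this went wrong. The fingers were too high and rode on the offcut's edge, with about 16 N upwards at the wrist, so I repeated it lower.
    - **Contact:** it stopped firmly at the fence twice at the same place. It also stopped firmly at the bolt, at about 20 N.
    - **Position:** the last measurement gave jig x 6.8, y 12.2, against a target of 8, 12.5. Its angle was about 0.3° off my estimate of the jig's yaw. The x difference is within the 1–2 mm calibration error, and the seam along the fence looked even in the picture.

The top camera gave a different y for the offcut when I first laid it down (29.8 against 22.8 mm). I used the wrist camera, whose fit was much clearer. I did not check the other tools and offcuts individually at the end, but I noticed no contact with any of them.

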